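Load the board tester, set its selector and start it

ROBOT

A 6-joint arm with a two-finger parallel gripper is mounted at the origin on the work surface. World frame = base frame: x ahead of the robot, y to its left, z up, the work surface at z = 0. Lengths are in m, angles in rad, forces in N, time in s.
With the tool pointing down it reaches from about 0.225 to 0.875 m from the base axis. Payload 3.4 kg.
Tool frame: the origin (TCP) lies on the centre line of the jaws, within the pads' length; the fingertips stand 19 mm ahead of it and the grasp point (between the pads) is the TCP; z points along the fingers, y is the direction in which the jaws open and shut (so a half turn about z gives the same grasp; the last joint's range is limited). The gripper opens to 85 mm and grips with 20 to 120 N. Pads are 22 mm wide; open, the fingers measure 114 mm over their backs; the gripper's body (76 mm by 85 mm) begins 54 mm behind the grasp point. The pads swing forward as they close: fully open they stand 13 mm farther back than shut.
Start: joints at [-1.269, 0.276, 1.505, -0, 1.361, -0.121], TCP at [0.236, -0.524, 0.25] pointing down, gripper open.
Joint ranges: [-2.89, 2.89], [-0.75, 2.08], [0.22, 2.7], [-1.18, 4.32], [0.11, 2.71], [-2.7, 2.7]. Speed limits (rad/s): [2.57, 2.57, 3.14, 3.14, 3.14, 3.14].

INTERFACE

Orientations are given as a unit quaternion [w, x, y, z].
In Python, from rig import monitor, eyes, manip, models gives the robot as it stands.
- The arm moves only by the tool send_rows, never from a script. Its argument "deltas" is a list of rows, each an object with "dp": the shift along the world's x, y, z each as a share of 0.12 m, from -1 to 1, a list of three; "rotation": the turn, a rotation vector about the world's x, y, z each as a share of 0.5 rad, from -1 to 1, a list of three. In form: [{"dp": [dx, dy, dz], "rotation": [rx, ry, rz]}, ...]. A call has 1 to 12 rows; each row is the pose to reach, as a shift and turn from the pose commanded when the call began; what a row does not reach only later rows make up. A row lasts 1/12 s, in which the tool goes at most 41.7 mm and 7.16 degrees, less where a joint would pass 70% of its speed; a pose out of reach is approached as far as the arm can. A call with a number of a shift or a turn outside -1 to 1 is refused whole. A call with a gripper value outside its range is refused whole. "fingers" is the closure, from -1 (fully open) to 1 (shut), set as the call begins (left out, the last holds). The fingers move at their own pace and stop on an object; "grip_force" is the grip in N (left out, the last holds). Time passes only in rows, so rows that repeat a pose let the fingers close. It gives the time, the measured TCP pose, the force and the opening at its end, in the units of the state.
- monitor.get_state(): the state, without advancing time (a new reading comes with each control period).
- eyes.get_image(name): name is "side" or "top"; returns a dict with "color" (400x640x3 uint8, red, green, blue), "depth" (400x640 float32, m along the optical axis (not along the pixel's ray), 0 where there is no reading), "mtx" (3x3 intrinsics, pixels), "rvec" (rotation vector, rad) and "tvec" (3), from world to camera coordinates, as OpenCV has them. Camera axes: x right, y down, z forward; pixel columns grow to the right and rows downward; lengths in m; the calibration is good to about 2 mm. A picture is of the moment at which its call begins.
- manip.sign_off(): hands the job in, once; it reports no verdict.
Trained networks look in a picture, given as the dict that the camera call returned (one of the last four; its "shot" number tells which), for a name from the list of things; names that differ only in an ending like _2 or _b are one class to them, and where a whole thing is asked for, a point or a joint stands for the part that bears it (a point fixed in the world has none). Each returns a list of dicts, best first, with "score" (0 to 1); they miss things now and then, are a little off and sometimes report something else, mostly with a low value. They report only what shows in the picture. A call takes as long as a camera call.
- models.find_in(name, picture): "box" ([left, top, right, bottom] in pixels, round what is visible of it).
The state is a dict: "clock": time; "qpos": joint angles; "qd": joint speeds; "effort": joint torques, N m; "position": TCP position; "ee_rot": TCP orientation; "contact_force": force on the tool from outside, world axes, zero at the start; "moment": the same for the moment, N m; "width": finger opening in m.
Only numpy, scipy, OpenCV 4.12 (cv2) and the standard library are available. Lean on these libraries where they do the work, as an engineer would, in place of code of your own. Each camera call takes 0.05 s, during which the arm holds its last target.

TASK

Get the tester ready and start it: put every board carrier lying on the bench into a bay of its own on the test bed, close the bays left over with blank plates (a blank not needed stays on the bench), and press each plate down past the spring rollers until it sits flat on its seat; turn the selector turret to the position with as many dots as there are board carriers. When all four bays are closed and the selector is set, press the start button fully down and let it come back. Leave the other things on the bench where they are.

Things in the scene. Friction and masses are not known exactly. Their poses are not given: they have to be found in the camera images.
- carrier1: board carrier, one of 2 to 4 alike (others absent), 0.15 kg: grey plate 90 x 66 x 6 mm with two strips of circuit board and, along its middle, a cream grip rib 56 long, 14 wide, rising 30 above the plate (rib top 36 mm above the underside). Same either way round. Origin: centre of the underside; x along the 90 mm length and the rib, z up.
- carrier2: board carrier, one of 2 to 4 alike (others absent), 0.15 kg: grey plate 90 x 66 x 6 mm with two strips of circuit board and, along its middle, a cream grip rib 56 long, 14 wide, rising 30 above the plate (rib top 36 mm above the underside). Same either way round. Origin: centre of the underside; x along the 90 mm length and the rib, z up.
- carrier3: board carrier, one of 2 to 4 alike (others absent), 0.15 kg: grey plate 90 x 66 x 6 mm with two strips of circuit board and, along its middle, a cream grip rib 56 long, 14 wide, rising 30 above the plate (rib top 36 mm above the underside). Same either way round. Origin: centre of the underside; x along the 90 mm length and the rib, z up.
- carrier4: board carrier, one of 2 to 4 alike (others absent), 0.15 kg: grey plate 90 x 66 x 6 mm with two strips of circuit board and, along its middle, a cream grip rib 56 long, 14 wide, rising 30 above the plate (rib top 36 mm above the underside). Same either way round. Origin: centre of the underside; x along the 90 mm length and the rib, z up.
- blank1: blank plate for an empty bay, one of two: bare aluminium plate 90 x 66 x 6 mm without circuit board, with a shorter cream grip rib 34 long, 14 wide, rising 30 above the plate (top 36 mm above the underside); 0.15 kg, goes into a bay just as a carrier does, either way round. Not counted as a carrier. Origin and axes as for a carrier.
- blank2: blank plate for an empty bay, one of two: bare aluminium plate 90 x 66 x 6 mm without circuit board, with a shorter cream grip rib 34 long, 14 wide, rising 30 above the plate (top 36 mm above the underside); 0.15 kg, goes into a bay just as a carrier does, either way round. Not counted as a carrier. Origin and axes as for a carrier.
- bed: fixed aluminium test bed, 272 x 198 mm, four equal bays 2 x 2 (128 mm apart along its x, 86 mm along its y). Origin: underside centre. Any carrier or blank fits any bay, its length along x, between round rails along its sides (tops 10 mm above the seat, 2 mm play each side) and round-topped posts at its ends (tops 22 mm above the seat, 1.5 mm play).
- bay1 (a point): centre of a bay's seat (brass dots), 14 mm above the bench; x along the bay, z up. A white spring roller (radius 7, axis 10 mm above the seat) juts 2 mm over each end: a plate merely laid in rests on both, 15 mm too high; pushed down on the rib with 6 to 20 N it spreads them, passes and is held flat. If one end drops first, push the rib's other end.
- bay2 (a point): centre of the seat of another bay, same as bay1 in all respects.
- bay3 (a point): centre of the seat of another bay, same as bay1 in all respects.
- bay4 (a point): centre of the seat of another bay, same as bay1 in all respects.
- turret (a joint): selector turret on the console: black disc, 72 mm diameter, with a cream grip bar across; eight detents 45 degrees apart about the vertical. Radians, growing clockwise seen from above; N dots is (N - 1) x 0.7854, from 1 dot at 0 to 8 dots at 5.498, end stops just beyond. Let go, it drops into the nearest detent. Turned by about 0.1 N m.
- turret_grip (a point): point in the grip bar on the turret's axis, 60 mm above the bench; the bar is 62 long, 14 wide, from 42 to 72 mm above the bench. It turns with the turret: x along the bar, -x end has the white pointer and black line. At 1 dot the pointer looks along the console's -x; one to eight dots are printed clockwise around the disc.
- console: fixed grey console, 150 x 190 x 30 mm, carrying turret and start button. Origin: centre of its underside; -x is its side towards the robot.
- start_top (a point): top centre of the white round start button (28 mm diameter, in a black collar) on the console, about 52 mm above the bench; pressed downwards.
- start (a joint): travel of the start button in m: 0 released, 0.006 fully down (5 N); it springs back.
- heatsink: finned aluminium heat sink, 80 x 60 x 32 mm, not part of the job. Origin: underside centre.
- meter: black hand-held meter, 150 x 75 x 34 mm, not part of the job. Origin: underside centre.

How it is judged:
By the outcome, as a careful person would: the job done as asked, in the order asked, and still so for the second after the job is handed in, with the robot touching nothing.
Of carrier1, carrier2, carrier3, carrier4 only 2 to 4 are there at a start; the rules pass over those that are not, and their reading is None.
At some moment in a run one of carrier1, carrier2, carrier3, carrier4, blank1, blank2 may be knocked a few centimetres aside while the robot is not near it.
Once in a run the grip may slacken for a moment while it holds something.
It also fails if it takes over 200 s, if anything falls off the work surface, if the arm or the gripper's body presses on something with over 40 N, if the wrist force passes 120 N, or if a joint passes its speed limit or range.

## Working session

There is one attempt and no reset: what is moved stays moved. The work goes in short steps, Python scripts to look and compute and a tool call to move; the robot and the scene stay as the last step left them, time stands still between calls to the robot, and variables do not carry over. Pictures are saved under pics/ and viewed, and the job is handed in when it is done.

Besides the shell and the picture viewer there is one more tool, called after "Emit:" as a command line: name --argument value ..., lists and objects as JSON in quotes. send_rows: Moves the arm, as the interface text tells. Its arguments: {"type":"object","properties":{"deltas":{"type":"array","items":{"type":"object","properties":{"dp":{"type":"array","items":{"type":"number"}},"rotation":{"type":"array","items":{"type":"number"}}}}},"fingers":{"type":"number"},"grip_force":{"type":"number"}},"required":["deltas"]}

```bash
mkdir -p pics; ls; cat > h.py <<'E'
import numpy as np, cv2
from rig import monitor, eyes, manip, models
def snap(n,fn=None):
    p=eyes.get_image(n)
    if fn: cv2.imwrite('pics/'+fn+'.png',cv2.cvtColor(p['color'],cv2.COLOR_RGB2BGR))
    return p
def world(p):
    R,_=cv2.Rodrigues(np.array(p['rvec'],float)); t=np.array(p['tvec'],float).ravel(); K=np.array(p['mtx'])
    d=p['depth']; v,u=np.mgrid[0:d.shape[0],0:d.shape[1]]
    c=np.stack([(u-K[0,2])/K[0,0]*d,(v-K[1,2])/K[1,1]*d,d],-1)
    w=(c-t)@R
    w[d==0]=np.nan
    return w
def proj(p,X):
    return cv2.projectPoints(np.array(X,float).reshape(-1,3),np.array(p['rvec'],float),np.array(p['tvec'],float),np.array(p['mtx'],float),None)[0].reshape(-1,2)
def st():
    s=monitor.get_state()
    for k in ['clock','position','ee_rot','contact_force','width']: print(k,np.round(s[k],4))
    return s
E
python3 - <<'E'
from h import *
st()
p=snap('top','t0'); q=snap('side','s0')
for x in (p,q):
    R,_=cv2.Rodrigues(np.array(x['rvec'],float)); print(-R.T@np.array(x['tvec']).ravel(), R[2], x['mtx'][0])
for n in ['carrier1','blank1','bed','turret','console','start','heatsink','meter']:
    for nm,x in(('top',p),('side',q)):
        print(n,nm,[(np.round(r['box']).astype(int).tolist(),round(r['score'],2)) for r in models.find_in(n,x)][:6])
E
```

```text
pics
clock 0.0
position [ 0.2358 -0.5239  0.2494]
ee_rot [-9.000e-04  9.777e-01  2.098e-01 -1.000e-04]
contact_force [ 0.1298 -0.3177 -0.0907]
width 0.0854
[ 0.45183651 -0.02421318  1.16770647] [ 0.10578031 -0.0159798  -0.99426112] [383.64468071   0.         325.70328593]
[0.41021478 0.99386284 0.82491667] [ 0.13245474 -0.79681513 -0.58952641] [450.51916439   0.         325.3433284 ]
carrier1 top [([330, 233, 362, 261], 0.82), ([422, 194, 447, 222], 0.72), ([294, 229, 322, 263], 0.65), ([376, 189, 407, 217], 0.62)]
carrier1 side [([331, 166, 354, 186], 0.86), ([372, 197, 394, 221], 0.77), ([356, 217, 393, 242], 0.68)]
blank1 top [([384, 226, 417, 256], 0.79), ([430, 234, 458, 270], 0.77), ([316, 148, 334, 170], 0.21)]
blank1 side [([375, 146, 407, 163], 0.81), ([290, 272, 414, 341], 0.65), ([368, 168, 394, 189], 0.58)]
bed top [([179, 178, 256, 279], 0.7)]
bed side [([290, 271, 414, 339], 0.78)]
turret top [([179, 178, 257, 283], 0.72)]
turret side [([279, 189, 305, 209], 0.65), ([354, 217, 393, 242], 0.43)]
console top [([281, 135, 349, 185], 0.83), ([177, 181, 257, 283], 0.69), ([375, 189, 407, 216], 0.38), ([379, 125, 415, 174], 0.24)]
console side [([257, 184, 318, 241], 0.67)]
start top [([288, 167, 298, 175], 0.54)]
start side [([293, 216, 302, 224], 0.55)]
heatsink top [([432, 151, 460, 185], 0.92)]
heatsink side [([306, 137, 337, 156], 0.75)]
meter top [([378, 123, 417, 175], 0.88), ([330, 233, 363, 260], 0.41)]
meter side [([268, 156, 318, 179], 0.61)]
```

```bash
python3 - <<'E'
import cv2
a=cv2.imread('pics/t0.png'); cv2.imwrite('pics/t0z.png',cv2.resize(a[110:300,160:480],None,fx=2.5,fy=2.5,interpolation=cv2.INTER_CUBIC))
a=cv2.imread('pics/s0.png'); cv2.imwrite('pics/s0z.png',cv2.resize(a[120:350,230:500],None,fx=2.5,fy=2.5,interpolation=cv2.INTER_CUBIC))
E
```

```text
(no output)
```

View pics/t0z.png

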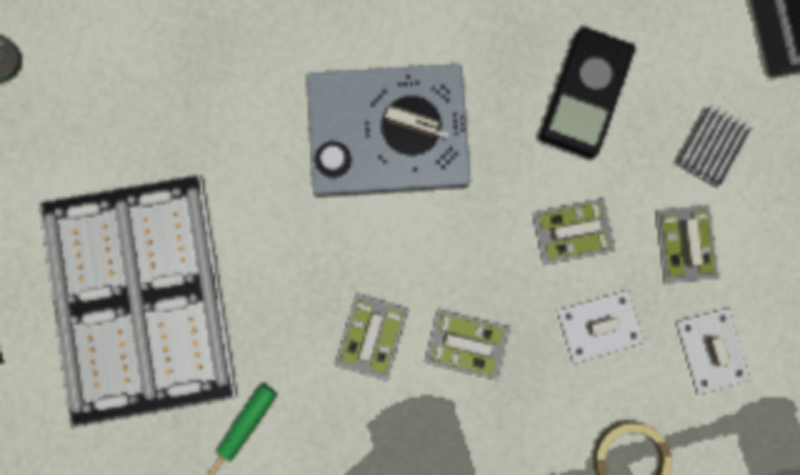

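View pics/s0z.png

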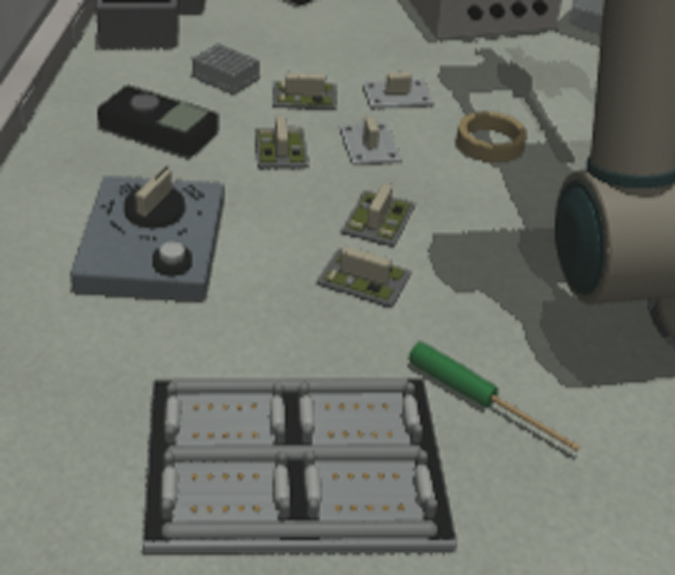

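The pictures show four carriers (green boards), two blanks, the bed at upper left of the top view and the console with its turret pointer near 7 dots. So there are four carriers for four bays, both blanks stay, and the selector goes to 4 dots. Next I'll measure the poses.

```bash
cat >> h.py <<'E'
def plates(p,verbose=True,zlo=.027,zhi=.045,rng=None):
    """rib blobs from depth: points with z between zlo..zhi of small area"""
    w=world(p); z=w[...,2]
    m=((z>zlo)&(z<zhi)).astype(np.uint8)
    n,l,s,c=cv2.connectedComponentsWithStats(m)
    out=[]
    for i in range(1,n):
        if 15<s[i,4]<400:
            P=w[l==i]; r=cv2.minAreaRect((P[:,:2]*1000).astype(np.float32))
            out.append((P[:,:2].mean(0)*1000,np.median(P[:,2])*1000,r,c[i],s[i,4]))
            if verbose: print(np.round(c[i]),s[i,4],'mean',np.round(out[-1][0]),'z',round(out[-1][1],1),'rect',np.round(r[0]),np.round(r[1]),round(r[2],1))
    return out
E
python3 - <<'E'
from h import *
p=snap('top');q=snap('side')
np.save('/tmp/p.npy',p,allow_pickle=True);np.save('/tmp/q.npy',q,allow_pickle=True)
w=world(p); z=w[...,2]
print('bench',np.nanmedian(z[260:290,300:340])*1000, np.nanmedian(world(q)[200:230,330:350,2])*1000)
plates(p); print(); plates(q)
E
```

```text
bench 0.6893879807535265 2.0269695077652985
[471. 124.] 133 mean [ 791. -485.] z 36.1 rect [ 786. -493.] [150.  73.] 48.9
[504. 112.] 25 mean [ 831. -586.] z 39.6 rect [ 827. -587.] [41.  4.] 5.9
[161. 135.] 53 mean [746. 451.] z 35.6 rect [749. 454.] [21. 54.] 64.9
[515. 140.] 76 mean [ 743. -617.] z 36.5 rect [ 737. -633.] [104.  38.] 71.3
[439. 163.] 36 mean [ 671. -384.] z 31.3 rect [ 671. -384.] [ 4. 78.] 60.4
[441. 165.] 33 mean [ 665. -390.] z 31.6 rect [ 665. -391.] [ 4. 78.] 60.8
[444. 166.] 34 mean [ 662. -399.] z 31.1 rect [ 662. -399.] [ 4. 78.] 59.7
[447. 167.] 33 mean [ 657. -406.] z 32.1 rect [ 658. -407.] [ 4. 76.] 61.1
[449. 169.] 36 mean [ 652. -414.] z 30.3 rect [ 653. -414.] [ 5. 80.] 61.2
[452. 169.] 31 mean [ 652. -425.] z 31.3 rect [ 650. -424.] [ 4. 75.] 60.5
[454. 172.] 36 mean [ 644. -430.] z 31.8 rect [ 644. -430.] [ 4. 79.] 60.1
[540. 191.] 142 mean [ 587. -685.] z 36.0 rect [ 591. -685.] [129.  65.] 6.7
[223. 189.] 63 mean [587. 263.] z 30.4 rect [587. 262.] [12. 52.] 13.8
[193. 194.] 69 mean [570. 352.] z 31.3 rect [570. 352.] [13. 63.] 8.4
[391. 201.] 9
[... 2973 characters left out ...]
07 mean [593. 271.] z 32.1 rect [593. 271.] [12. 60.] 12.6
[341. 284.] 105 mean [494. 252.] z 31.6 rect [495. 247.] [12. 75.] 8.0
[352. 284.] 103 mean [467. 248.] z 32.2 rect [467. 247.] [13. 64.] 10.5
[394. 284.] 102 mean [369. 230.] z 32.2 rect [369. 229.] [13. 62.] 9.7
[355. 312.] 127 mean [452. 331.] z 31.9 rect [452. 326.] [13. 74.] 11.7
[400. 312.] 124 mean [353. 313.] z 31.9 rect [354. 308.] [13. 73.] 10.5
[297. 313.] 126 mean [577. 355.] z 31.7 rect [577. 354.] [13. 63.] 10.7
[342. 302.] 19 mean [482. 309.] z 34.6 rect [482. 305.] [ 7. 15.] 6.7
[343. 315.] 93 mean [477. 343.] z 32.1 rect [477. 342.] [11. 50.] 8.1
[198. 351.] 157 mean [751. 490.] z 36.6 rect [754. 484.] [57. 29.] 35.2
```

```bash
cat >> h.py <<'E'
LAY=np.array([(a+b,c) for c in(-43,43) for a in(-64,64) for b in(-50,50)],float)
def fitbed(p,th0=10.5,c0=(469,288)):
    w=world(p); z=w[...,2]
    m=((z>.027)&(z<.036)).astype(np.uint8)
    n,l,s,c=cv2.connectedComponentsWithStats(m)
    t=np.array(c0,float);th=np.radians(th0)
    cent=[w[l==i][:,:2].mean(0)*1000 for i in range(1,n) if 30<s[i,4]<200]
    for _ in range(5):
        R=np.array([[np.cos(th),-np.sin(th)],[np.sin(th),np.cos(th)]])
        L=LAY@R.T+t; A=[];B=[]
        for k,x in enumerate(L):
            d=[np.linalg.norm(x-y) for y in cent]; j=int(np.argmin(d))
            if d[j]<12: A.append(LAY[k]);B.append(cent[j])
        A=np.array(A);B=np.array(B);a=A-A.mean(0);b=B-B.mean(0)
        th=np.arctan2((a[:,0]*b[:,1]-a[:,1]*b[:,0]).sum(),(a*b).sum())
        R=np.array([[np.cos(th),-np.sin(th)],[np.sin(th),np.cos(th)]]); t=B.mean(0)-R@A.mean(0)
    print('bed n',len(A),'c',np.round(t,1),'th',round(np.degrees(th),2),'res',np.round(np.abs(A@R.T+t-B).max(),1))
    for c in [(64,43),(-64,43),(64,-43),(-64,-43)]: print('  bay',np.round(R@np.array(c)+t,1))
    return t,th
E
python3 - <<'E'
from h import *
p=np.load('/tmp/p.npy',allow_pickle=True).item();q=np.load('/tmp/q.npy',allow_pickle=True).item()
fitbed(p);fitbed(q)
for x in(p,q):
    w=world(x);z=w[...,2]
    for lo,hi,nm in((.062,.080,'bar'),(.046,.060,'btn')):
        m=((z>lo)&(z<hi)&(w[...,0]>.5)&(w[...,0]<.85)&(w[...,1]>-.17)&(w[...,1]<.13)).astype(np.uint8)
        n,l,s,c=cv2.connectedComponentsWithStats(m)
        for i in range(1,n):
            if s[i,4]>8:
                P=w[l==i]*1000;r=cv2.minAreaRect(P[:,:2].astype(np.float32));print(nm,s[i,4],np.round(P.mean(0),1),[np.round(a,1) for a in r],np.round(c[i]))
E
```

```text
bed n 8 c [466.5 288. ] th 10.46 res 5.4
  bay [521.6 341.9]
  bay [395.8 318.6]
  bay [537.2 257.3]
  bay [411.4 234. ]
bed n 8 c [472.7 292.2] th 10.07 res 4.2
  bay [528.2 345.7]
  bay [402.2 323.3]
  bay [543.2 261. ]
  bay [417.2 238.7]
bar 107 [674.6 -36.5  71.6] [array([675. , -36.5]), array([61.7, 14.4]), np.float64(73.5)] [324. 158.]
btn 19 [669.7 -31.8  53.2] [array([670.1, -30.6]), array([50.4,  1.5]), np.float64(71.7)] [322. 161.]
btn 73 [633.   56.2  52.1] [array([632.8,  56. ]), array([26.6, 27.1]), np.float64(43.7)] [292. 173.]
bar 104 [681.  -31.   71.4] [array([680.7, -35.8]), array([62.9, 15.5]), np.float64(71.3)] [291. 194.]
btn 60 [679.2 -30.2  52.8] [array([678.5, -40.4]), array([71.8, 30.7]), np.float64(52.1)] [292. 199.]
btn 18 [657.9 -29.1  46.7] [array([658. , -30.7]), array([23.2, 25.6]), np.float64(12.2)] [299. 202.]
btn 68 [639.8  60.2  52.6] [array([640.5,  59.1]), array([27.2, 28.3]), np.float64(33.2)] [298. 220.]
```

Emit:
send_rows --deltas '[{"dp": [0.3, 1, 0], "rotation": [0, 0, -1]}, {"dp": [0.3, 1, 0], "rotation": [0, 0, -1]}, {"dp": [0.3, 1, 0], "rotation": [0, 0, -1]}, {"dp": [0.3, 1, 0], "rotation": [0, 0, -1]}, {"dp": [0.3, 1, 0], "rotation": [0, 0, -1]}]' --fingers 0

```text
clock: 1.42
position: [0.2724, -0.4024, 0.2508]
ee_rot: [0.0, 0.999, -0.038, 0.0]
contact_force: [-0.0, -0.8, -0.2]
width: 0.0428
```

Emit:
send_rows --deltas '[{"dp": [0.3, 1, 0], "rotation": [0, 0, -0.41]}, {"dp": [0.3, 1, 0], "rotation": [0, 0, -0.41]}, {"dp": [0.3, 1, 0], "rotation": [0, 0, -0.41]}, {"dp": [0.3, 1, 0], "rotation": [0, 0, -0.41]}]'

```text
clock: 1.75
position: [0.3085, -0.2789, 0.2503]
ee_rot: [-0.002, 0.991, -0.137, -0.0]
contact_force: [0.0, -0.9, -0.9]
width: 0.0426
```

Emit:
send_rows --deltas '[{"dp": [0.3, 1, 0]}, {"dp": [0.3, 1, 0]}, {"dp": [0.3, 1, 0]}, {"dp": [0.3, 1, 0]}]'

```text
validation failed for argument at $.de...
```

Emit:
send_rows --deltas '[{"dp": [0.3, 1, -0.4]}, {"dp": [0.3, 1, -0.4]}, {"dp": [0.3, 1, -0.4]}, {"dp": [0.3, 1, -0.4]}, {"dp": [0.3, 1, -0.4]}]'

```text
validation failed for argument at $.de...
```

Emit:
send_rows --deltas '[{"dp": [0.39, 0.45, -0.6]}, {"dp": [0.39, 0.45, -0.6]}, {"dp": [0.39, 0.45, -0.6]}, {"dp": [0.39, 0.45, -0.6]}, {"dp": [0.39, 0.45, -0.6]}]'

```text
validation failed for argument at $.de...
```

Emit:
send_rows --deltas '[{"dp": [0.5, 1, 0], "rotation": [0, 0, 0]}, {"dp": [0.5, 1, 0], "rotation": [0, 0, 0]}, {"dp": [0.5, 1, 0], "rotation": [0, 0, 0]}, {"dp": [0.5, 1, 0], "rotation": [0, 0, 0]}]'

```text
clock: 2.08
position: [0.37, -0.1609, 0.2507]
ee_rot: [-0.001, 0.991, -0.137, 0.001]
contact_force: [-0.4, 0.3, -0.2]
width: 0.0426
```

Emit:
send_rows --deltas '[{"dp": [0.48, 1, -0.5], "rotation": [0, 0, 0]}, {"dp": [0.48, 1, -0.5], "rotation": [0, 0, 0]}, {"dp": [0.48, 1, -0.5], "rotation": [0, 0, 0]}, {"dp": [0.48, 1, -0.5], "rotation": [0, 0, 0]}]'

```text
clock: 2.42
position: [0.4267, -0.0424, 0.1889]
ee_rot: [-0.001, 0.99, -0.139, -0.0]
contact_force: [-0.1, -1.0, 0.2]
width: 0.0427
```

Emit:
send_rows --deltas '[{"dp": [0, 0.4, -0.6], "rotation": [0, 0, 0]}, {"dp": [0, 0.4, -0.6], "rotation": [0, 0, 0]}, {"dp": [0, 0.4, -0.6], "rotation": [0, 0, 0]}, {"dp": [0, 0.4, -0.6], "rotation": [0, 0, 0]}, {"dp": [0, 0.4, -0.6], "rotation": [0, 0, 0]}]'

```text
clock: 2.83
position: [0.4271, 0.0024, 0.1188]
ee_rot: [0.001, 0.99, -0.14, 0.001]
contact_force: [0.8, -0.5, 0.0]
width: 0.0428
```

```bash
python3 - <<'E'
from h import *
s=st()
for n in('top','side'):
    p=snap(n); u=proj(p,[s['position'],s['position']+np.array([0,0,-.019])]);print(u)
    x,y=u[1].astype(int); a=cv2.cvtColor(p['color'],cv2.COLOR_RGB2BGR).copy()
    a=cv2.resize(a[max(0,y-60):y+60,x-80:x+80],None,fx=5,fy=5,interpolation=cv2.INTER_NEAREST); cv2.imwrite(f'pics/a_{n}.png',a)
E
```

```text
clock 2.8333
position [0.4271 0.0024 0.1188]
ee_rot [ 5.000e-04  9.902e-01 -1.398e-01  8.000e-04]
contact_force [ 0.8406 -0.5115  0.0188]
width 0.0428
[[309.29847406 244.1502055 ]
 [309.47537463 243.98755865]]
[[379.77845251 196.55957551]
 [379.21220892 202.24888297]]
```

View pics/a_side.png

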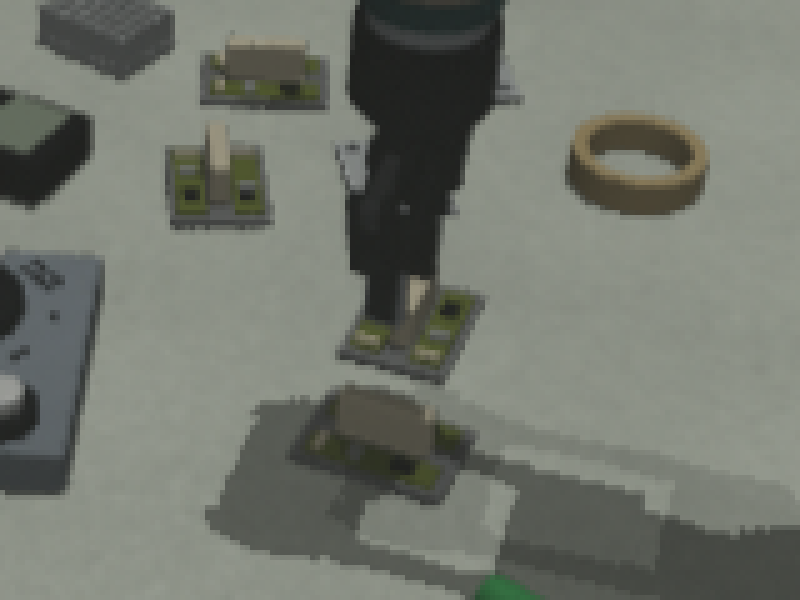

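View pics/a_top.png

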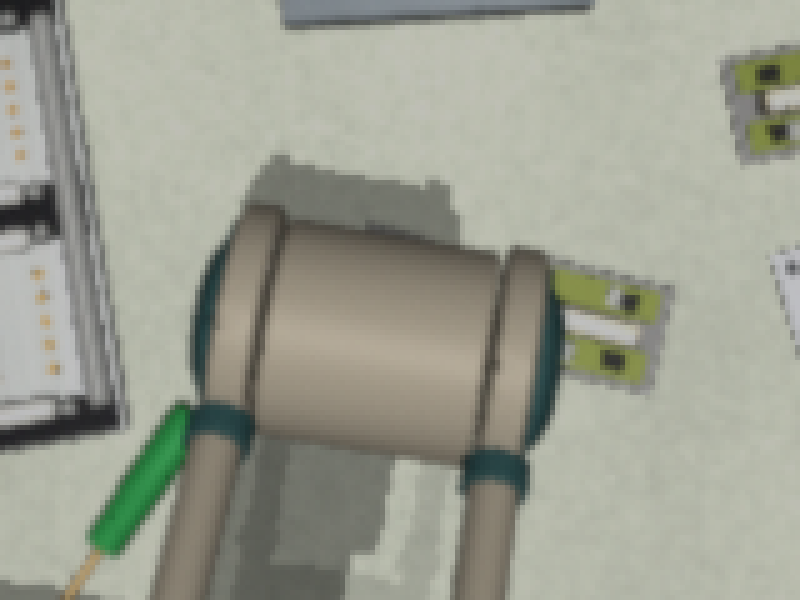

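Emit:
send_rows --deltas '[{"dp": [0, 0.06, 0], "rotation": [0, 0, 0]}, {"dp": [0, 0.06, -0.25], "rotation": [0, 0, 0]}, {"dp": [0, 0.06, -0.5], "rotation": [0, 0, 0]}, {"dp": [0, 0.06, -0.65], "rotation": [0, 0, 0]}, {"dp": [0, 0.06, -0.74], "rotation": [0, 0, 0]}, {"dp": [0, 0.06, -0.74], "rotation": [0, 0, 0]}, {"dp": [0, 0.06, -0.74], "rotation": [0, 0, 0]}]'

```text
clock: 3.52
position: [0.4262, 0.0105, 0.03]
ee_rot: [0.0, 0.99, -0.141, 0.0]
contact_force: [0.8, -0.5, 0.3]
width: 0.0426
```

Emit:
send_rows --deltas '[{"dp": [0, 0, 0], "rotation": [0, 0, 0]}, {"dp": [0, 0, 0], "rotation": [0, 0, 0]}, {"dp": [0, 0, 0], "rotation": [0, 0, 0]}, {"dp": [0, 0, 0], "rotation": [0, 0, 0]}, {"dp": [0, 0, 0], "rotation": [0, 0, 0]}, {"dp": [0, 0, 0], "rotation": [0, 0, 0]}]' --fingers 1 --grip_force 70

```text
clock: 4.02
position: [0.4267, 0.0105, 0.0309]
ee_rot: [0.0, 0.99, -0.141, 0.002]
contact_force: [-0.8, -0.8, 6.4]
width: 0.0128
```

Emit:
send_rows --deltas '[{"dp": [0, 0, 0.4], "rotation": [0, 0, 0]}, {"dp": [0, 0, 0.9], "rotation": [0, 0, 0]}, {"dp": [0, 0, 0.9], "rotation": [0, 0, 0]}, {"dp": [0, 0, 0.9], "rotation": [0, 0, 0]}, {"dp": [0, 0, 0.9], "rotation": [0, 0, 0]}]'

```text
clock: 4.43
position: [0.4265, 0.0107, 0.1392]
ee_rot: [0.0, 0.99, -0.141, 0.002]
contact_force: [-0.1, 0.4, -1.9]
width: 0.0123
```

```bash
cat >> h.py <<'E'
def held(fn=None):
    s=monitor.get_state(); P0=np.array(s['position']); p=snap('side')
    # rib: cream coloured pixels near TCP, depth based in tool frame
    w=world(p); q=s['ee_rot']; from scipy.spatial.transform import Rotation as Ro
    T=Ro.from_quat([q[1],q[2],q[3],q[0]]).as_matrix()
    L=(w-P0)@T*1000   # tool coords mm
    yaw=np.degrees(np.arctan2(T[1,0],T[0,0]))
    c=p['color'].astype(int); 
    near=(np.abs(L[...,0])<75)&(np.abs(L[...,1])<60)&(np.abs(L[...,2])<45)
    cream=near&(c[...,0]>110)&(c[...,0]-c[...,2]>12)&(c[...,0]>=c[...,1])&(np.abs(L[...,1])<25)
    plate=near&(L[...,2]>13)
    print('tcp',np.round(P0*1000,1),'yaw',round(yaw,2),'width',round(s['width']*1000,1),'F',np.round(s['contact_force'],1))
    X=L[cream]; 
    if len(X): print('cream n',len(X),'x',np.round(np.percentile(X[:,0],[1,50,99]),1),'y',np.round(np.percentile(X[:,1],[1,50,99]),1),'z',np.round(np.percentile(X[:,2],[1,50,99]),1))
    Y=L[plate]
    if len(Y): print('plate n',len(Y),'x',np.round(np.percentile(Y[:,0],[1,99]),1),'y',np.round(np.percentile(Y[:,1],[1,99]),1),'z',np.round(np.percentile(Y[:,2],[2,50,98]),1)); r=cv2.minAreaRect(Y[:,:2].astype(np.float32)); print([np.round(a,1) for a in r])
    if fn:
        x,y=proj(p,[P0])[0].astype(int); x=max(80,x);y=min(max(60,y),340);a=cv2.cvtColor(p['color'],cv2.COLOR_RGB2BGR).copy()
        cv2.imwrite(f'pics/{fn}.png',cv2.resize(a[y-60:y+60,x-80:x+80],None,fx=5,fy=5,interpolation=cv2.INTER_NEAREST))
    return p,L,s
E
python3 -c "
from h import *
held('hA')"
```

```text
tcp [426.5  10.7 139.2] yaw -16.17 width 12.3 F [-0.1  0.4 -1.9]
plate n 405 x [-41.1  47.4] y [-35.3  31.7] z [14.8 22.2 28.3]
[array([ 3.7, -2. ]), array([69.1, 90.1]), np.float64(90.0)]
```

View pics/hA.png

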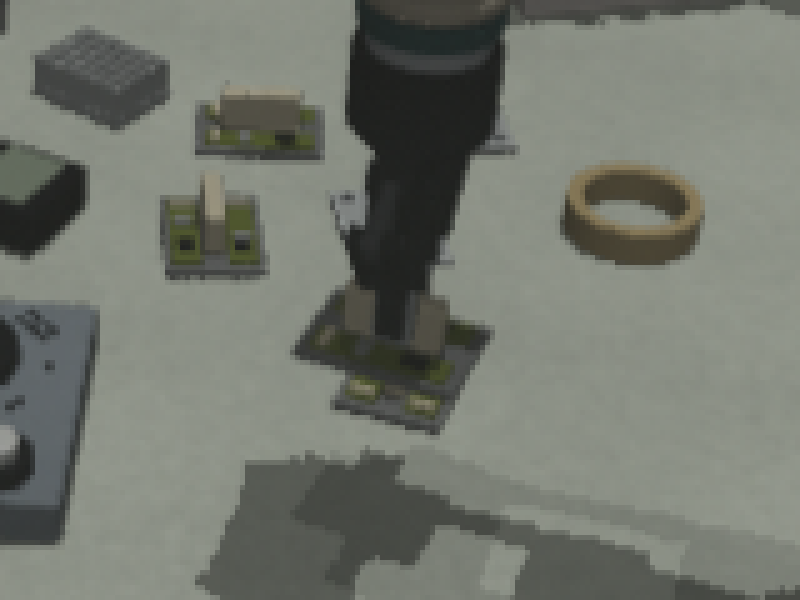

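Emit:
send_rows --deltas '[{"dp": [0.27, 0.92, 0], "rotation": [0, 0, 0.92]}, {"dp": [0.27, 0.92, 0], "rotation": [0, 0, 0.92]}, {"dp": [0.27, 0.92, 0], "rotation": [0, 0, 0.92]}, {"dp": [0.27, 0.92, 0], "rotation": [0, 0, 0.92]}, {"dp": [0.27, 0.92, 0], "rotation": [0, 0, 0.92]}]'

```text
clock: 4.9
position: [0.4567, 0.1225, 0.1354]
ee_rot: [0.0, 0.996, 0.091, -0.002]
contact_force: [-0.1, 0.4, -1.4]
width: 0.0125
```

Emit:
send_rows --deltas '[{"dp": [0.27, 0.92, 0], "rotation": [0, 0, 0]}, {"dp": [0.27, 0.92, 0], "rotation": [0, 0, 0]}, {"dp": [0.27, 0.92, 0], "rotation": [0, 0, 0]}, {"dp": [0.27, 0.92, 0], "rotation": [0, 0, 0]}]'

```text
clock: 5.23
position: [0.4918, 0.2356, 0.1361]
ee_rot: [-0.001, 0.996, 0.089, 0.0]
contact_force: [-0.6, 0.4, -1.8]
width: 0.0127
```

Emit:
send_rows --deltas '[{"dp": [0.27, 0.92, -0.3], "rotation": [0, 0, 0]}, {"dp": [0.27, 0.92, -0.3], "rotation": [0, 0, 0]}, {"dp": [0.27, 0.92, -0.3], "rotation": [0, 0, 0]}, {"dp": [0.27, 0.92, -0.3], "rotation": [0, 0, 0]}, {"dp": [0.27, 0.92, -0.3], "rotation": [0, 0, 0]}]'

```text
clock: 5.65
position: [0.5215, 0.3414, 0.0986]
ee_rot: [0.001, 0.996, 0.089, -0.003]
contact_force: [0.0, 0.0, -1.5]
width: 0.0128
```

```bash
python3 -c "
from h import *
held('hA2')"
```

```text
tcp [521.5 341.4  98.6] yaw 10.17 width 12.8 F [ 0.   0.  -1.5]
plate n 728 x [-40.5  48.1] y [-34.4  32. ] z [16.  22.2 26.8]
[array([ 3.9, -0.5]), array([90.5, 69.3]), np.float64(1.0)]
```

View pics/hA2.png

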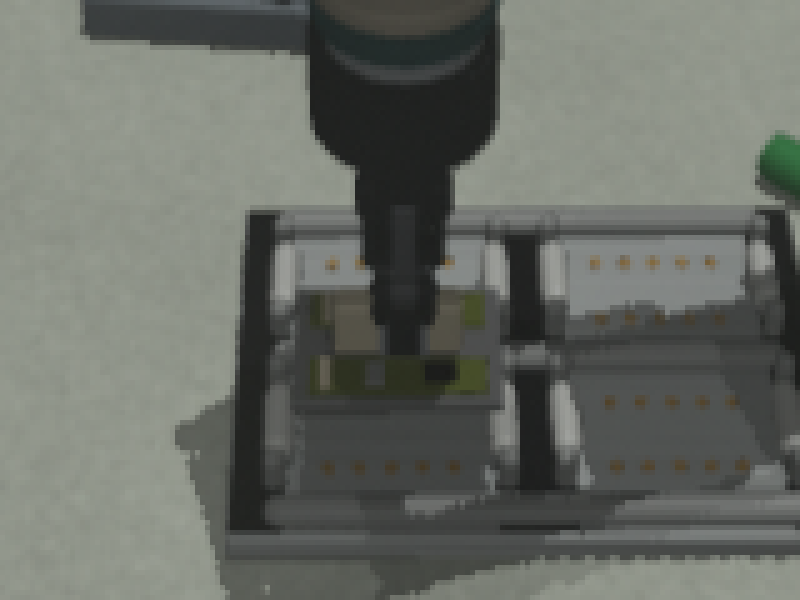

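Emit:
send_rows --deltas '[{"dp": [0.03, 0.02, 0], "rotation": [0, 0, 0]}, {"dp": [0.03, 0.02, -0.15], "rotation": [0, 0, 0]}, {"dp": [0.03, 0.02, -0.28], "rotation": [0, 0, 0]}, {"dp": [0.03, 0.02, -0.28], "rotation": [0, 0, 0]}, {"dp": [0.03, 0.02, -0.28], "rotation": [0, 0, 0]}]' --grip_force 110

```text
clock: 6.12
position: [0.5258, 0.3427, 0.0677]
ee_rot: [0.001, 0.996, 0.088, -0.001]
contact_force: [-0.0, 1.0, -1.6]
width: 0.0119
```

```bash
python3 -c "
from h import *
held('hA3')"
```

```text
tcp [525.8 342.7  67.7] yaw 10.07 width 11.9 F [-0.   1.  -1.6]
plate n 1413 x [-74.2  57.7] y [-50.6  57. ] z [16.9 27.6 44.5]
[array([-8.6,  2.9]), array([112.7, 134.5]), np.float64(89.1)]
```

View pics/hA3.png

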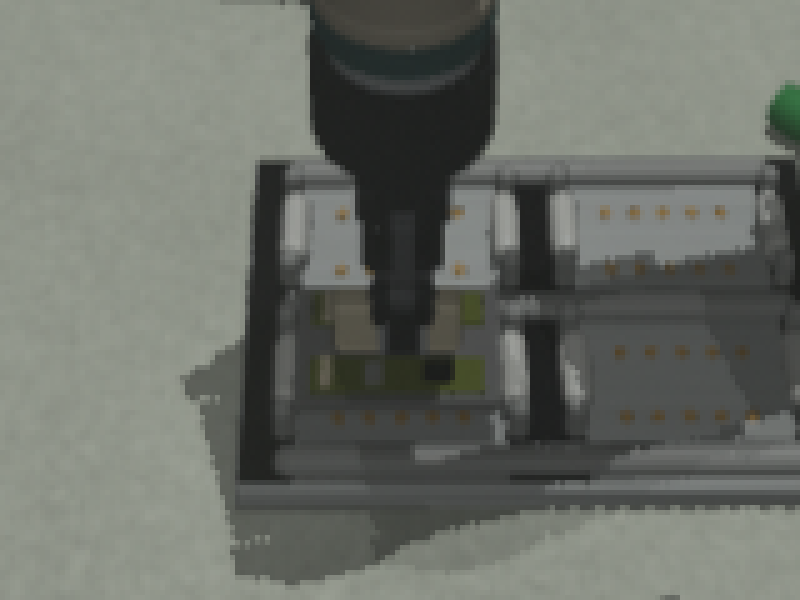

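Emit:
send_rows --deltas '[{"dp": [0, 0, -0.04], "rotation": [0, 0, 0]}, {"dp": [0, 0, -0.08], "rotation": [0, 0, 0]}, {"dp": [0, 0, -0.08], "rotation": [0, 0, 0]}]'

```text
clock: 6.42
position: [0.5253, 0.3442, 0.06]
ee_rot: [-0.0, 0.996, 0.088, -0.0]
contact_force: [-5.8, -0.5, 4.8]
width: 0.0116
```

Emit:
send_rows --deltas '[{"dp": [0, 0, -0.03], "rotation": [0, 0, 0]}, {"dp": [0, 0, -0.03], "rotation": [0, 0, 0]}, {"dp": [0, 0, -0.03], "rotation": [0, 0, 0]}]'

```text
clock: 6.67
position: [0.5249, 0.344, 0.0552]
ee_rot: [0.0, 0.996, 0.089, -0.001]
contact_force: [-5.8, -1.0, 2.5]
width: 0.0118
```

Emit:
send_rows --deltas '[{"dp": [-0.01, 0, -0.04], "rotation": [0, 0, 0]}, {"dp": [-0.01, 0, -0.04], "rotation": [0, 0, 0]}, {"dp": [-0.01, 0, -0.04], "rotation": [0, 0, 0]}]'

```text
clock: 6.92
position: [0.5248, 0.3442, 0.0495]
ee_rot: [0.0, 0.996, 0.089, -0.0]
contact_force: [-2.0, -0.1, -0.7]
width: 0.0118
```

Emit:
send_rows --deltas '[{"dp": [0, 0, -0.04], "rotation": [0, 0, 0]}, {"dp": [0, 0, -0.04], "rotation": [0, 0, 0]}, {"dp": [0, 0, -0.04], "rotation": [0, 0, 0]}]'

```text
clock: 7.17
position: [0.5249, 0.3444, 0.0453]
ee_rot: [0.0, 0.996, 0.089, -0.0]
contact_force: [-3.1, -0.9, 2.9]
width: 0.0117
```

Emit:
send_rows --deltas '[{"dp": [0, 0, -0.03], "rotation": [0, 0, 0]}, {"dp": [0, 0, -0.03], "rotation": [0, 0, 0]}, {"dp": [0, 0, -0.03], "rotation": [0, 0, 0]}]'

```text
clock: 7.42
position: [0.5251, 0.3444, 0.0449]
ee_rot: [-0.0, 0.996, 0.089, 0.0]
contact_force: [-7.0, -2.7, 21.4]
width: 0.0121
```

Emit:
send_rows --deltas '[{"dp": [0, 0, 0.03], "rotation": [0, 0, 0]}, {"dp": [0, 0, 0.03], "rotation": [0, 0, 0]}, {"dp": [0, 0, 0.03], "rotation": [0, 0, 0]}, {"dp": [0, 0, 0.03], "rotation": [0, 0, 0]}, {"dp": [0, 0, 0.03], "rotation": [0, 0, 0]}]' --fingers 0.2

```text
clock: 7.83
position: [0.5256, 0.3445, 0.0446]
ee_rot: [0.0, 0.996, 0.089, 0.0]
contact_force: [0.3, -0.7, 0.6]
width: 0.0342
```

Emit:
send_rows --deltas '[{"dp": [0, 0, 0.3], "rotation": [0, 0, 0]}, {"dp": [0, 0, 0.6], "rotation": [0, 0, 0]}, {"dp": [0, -0.3, 0.9], "rotation": [0, 0, 0]}, {"dp": [0, -0.9, 0.9], "rotation": [0, 0, 0]}, {"dp": [0, -1, 0.9], "rotation": [0, 0, 0]}, {"dp": [0, -1, 0.9], "rotation": [0, 0, 0]}, {"dp": [0, -1, 0.9], "rotation": [0, 0, 0]}]'

```text
clock: 8.42
position: [0.5253, 0.2219, 0.1533]
ee_rot: [0.0, 0.996, 0.087, 0.0]
contact_force: [-0.5, 0.2, 0.1]
width: 0.0345
```

```bash
python3 - <<'E'
from h import *
p=snap('side','sA'); plates(p); plates(p,zlo=.046,zhi=.058)
a=cv2.imread('pics/sA.png'); cv2.imwrite('pics/sAz.png',cv2.resize(a[130:350,230:500],None,fx=2.7,fy=2.7,interpolation=cv2.INTER_CUBIC))
E
```

```text
[543.  15.] 143 mean [ -511. -2453.] z 37.1 rect [ -510. -2448.] [ 70. 336.] 87.6
[635.  20.] 25 mean [-1103. -2455.] z 36.6 rect [-1103. -2457.] [62. 37.] 27.1
[469.  54.] 19 mean [   56. -1514.] z 34.6 rect [   61. -1513.] [43. 27.] 5.9
[415. 121.] 262 mean [ 331. -647.] z 35.8 rect [ 361. -671.] [159. 323.] 59.4
[362. 109.] 25 mean [ 548. -709.] z 36.0 rect [ 547. -708.] [48. 12.] 67.7
[306. 117.] 45 mean [ 755. -596.] z 35.4 rect [ 753. -596.] [44. 23.] 29.0
[284. 131.] 135 mean [ 812. -471.] z 35.5 rect [ 812. -472.] [117.  19.] 9.1
[311. 143.] 42 mean [ 696. -404.] z 32.3 rect [ 700. -409.] [25. 59.] 11.0
[354. 151.] 47 mean [ 536. -372.] z 35.2 rect [ 536. -374.] [32. 23.] 7.7
[390. 151.] 45 mean [ 415. -399.] z 35.1 rect [ 417. -402.] [35. 24.] 21.0
[378. 170.] 40 mean [ 444. -262.] z 36.6 rect [ 445. -265.] [14. 37.] 18.4
[382. 199.] 70 mean [ 422. -101.] z 36.5 rect [ 422. -104.] [61. 14.] 78.4
[528. 249.] 300 mean [33. 46.] z 34.5 rect [38. 33.] [ 50. 128.] 41.6
[401. 259.] 19 mean [356. 139.] z 28.1 rect [358. 139.] [ 9. 27.] 48.9
[411. 265.] 29 mean [330. 155.] z 27.9 re
[... 1192 characters left out ...]
 rect [-1093. -2455.] [72. 35.] 16.8
[423. 120.] 222 mean [ 305. -630.] z 52.8 rect [ 346. -655.] [155. 295.] 64.6
[306. 114.] 30 mean [ 755. -595.] z 51.4 rect [ 755. -595.] [40. 16.] 15.1
[488. 126.] 185 mean [  62. -626.] z 51.8 rect [  64. -628.] [ 19. 221.] 60.0
[284. 127.] 90 mean [ 812. -471.] z 51.8 rect [ 811. -471.] [115.  19.] 12.5
[292. 200.] 75 mean [678. -31.] z 49.4 rect [679. -36.] [69. 41.] 41.9
[299. 220.] 68 mean [639.  60.] z 52.7 rect [640.  57.] [26. 30.] 49.4
[529. 244.] 129 mean [35. 48.] z 51.5 rect [38. 40.] [ 30. 102.] 48.0
[320. 307.] 150 mean [528. 348.] z 50.9 rect [528. 347.] [55. 14.] 10.3
[197. 346.] 118 mean [751. 490.] z 52.0 rect [753. 485.] [56. 27.] 36.4
```

View pics/sAz.png

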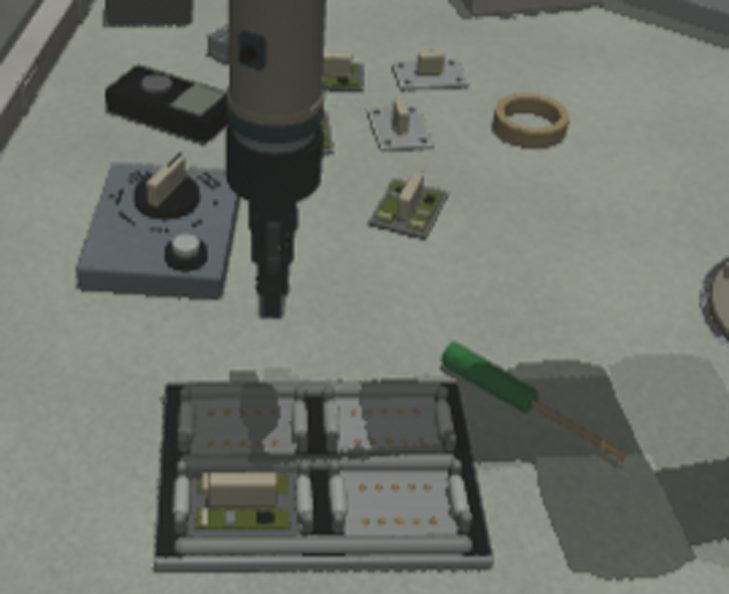

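Emit:
send_rows --deltas '[{"dp": [-0.3, -0.91, 0], "rotation": [0, 0, 0.774]}, {"dp": [-0.3, -0.91, 0], "rotation": [0, 0, 0.774]}, {"dp": [-0.3, -0.91, 0], "rotation": [0, 0, 0.774]}, {"dp": [-0.3, -0.91, 0], "rotation": [0, 0, 0.774]}, {"dp": [-0.3, -0.91, 0], "rotation": [0, 0, 0.774]}]'

```text
clock: 8.88
position: [0.4889, 0.1152, 0.1527]
ee_rot: [-0.0, 0.961, 0.278, -0.0]
contact_force: [-0.2, 0.5, 0.5]
width: 0.034
```

Emit:
send_rows --deltas '[{"dp": [-0.3, -0.91, 0], "rotation": [0, 0, 0.774]}, {"dp": [-0.3, -0.91, 0], "rotation": [0, 0, 0.774]}, {"dp": [-0.3, -0.91, 0], "rotation": [0, 0, 0.774]}, {"dp": [-0.3, -0.91, 0], "rotation": [0, 0, 0.774]}, {"dp": [-0.3, -0.91, 0], "rotation": [0, 0, 0.774]}]'

```text
clock: 9.3
position: [0.4537, 0.0058, 0.1529]
ee_rot: [-0.0, 0.889, 0.457, 0.0]
contact_force: [-0.3, 0.3, -0.8]
width: 0.0338
```

Emit:
send_rows --deltas '[{"dp": [-0.3, -0.9, 0], "rotation": [0, 0, 0.774]}, {"dp": [-0.3, -0.9, -0.2], "rotation": [0, 0, 0.774]}, {"dp": [-0.3, -0.9, -0.4], "rotation": [0, 0, 0.774]}, {"dp": [-0.3, -0.9, -0.4], "rotation": [0, 0, 0.774]}, {"dp": [-0.3, -0.9, -0.4], "rotation": [0, 0, 0.774]}, {"dp": [-0.3, -0.9, -0.4], "rotation": [0, 0, 0.774]}]'

```text
clock: 9.8
position: [0.4181, -0.101, 0.1046]
ee_rot: [-0.001, 0.785, 0.619, 0.0]
contact_force: [0.5, 0.4, -0.6]
width: 0.0339
```

```bash
python3 - <<'E'
from h import *
p=snap('side','b1'); [print(np.round(r[0]),r[2]) for r in plates(p,False) if np.hypot(r[0][0]-420,r[0][1]+105)<60]
a=cv2.imread('pics/b1.png'); cv2.imwrite('pics/b1z.png',cv2.resize(a[100:300,250:470],None,fx=3,fy=3,interpolation=cv2.INTER_CUBIC))
s=st(); print(2*np.degrees(np.arctan2(s['ee_rot'][2],s['ee_rot'][1])))
E
```

```text
[ 422. -101.] ((421.8267517089844, -105.10501861572266), (59.49310302734375, 13.56806468963623), 76.99500274658203)
clock 9.85
position [ 0.4187 -0.1009  0.1052]
ee_rot [-0.000e+00  7.848e-01  6.198e-01  7.000e-04]
contact_force [0.75   0.1791 0.0404]
width 0.034
76.60438546894417
```

View pics/b1z.png

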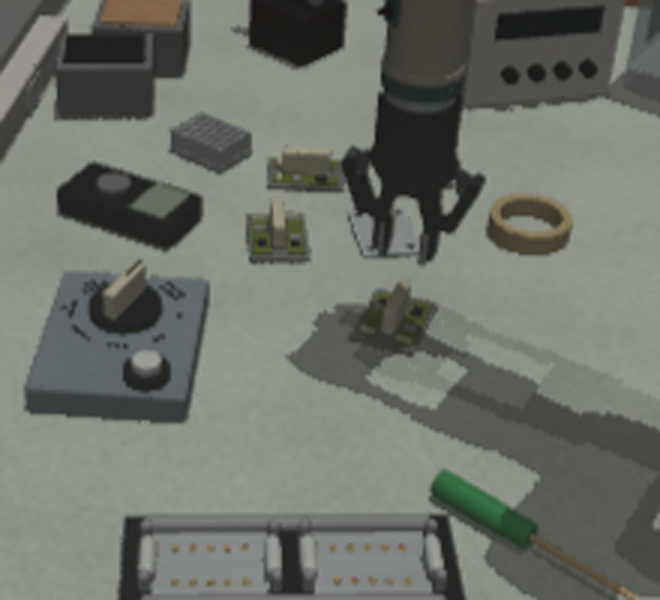

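Emit:
send_rows --deltas '[{"dp": [0, -0.033, -0.2], "rotation": [0, 0, 0]}, {"dp": [0, -0.033, -0.4], "rotation": [0, 0, 0]}, {"dp": [0, -0.033, -0.55], "rotation": [0, 0, 0]}, {"dp": [0, -0.033, -0.61], "rotation": [0, 0, 0]}, {"dp": [0, -0.033, -0.61], "rotation": [0, 0, 0]}]'

```text
clock: 10.27
position: [0.4175, -0.1045, 0.0312]
ee_rot: [-0.001, 0.784, 0.621, -0.0]
contact_force: [0.2, 0.0, -0.6]
width: 0.0344
```

Emit:
send_rows --deltas '[{"dp": [0, 0, 0], "rotation": [0, 0, 0]}, {"dp": [0, 0, 0], "rotation": [0, 0, 0]}, {"dp": [0, 0, 0], "rotation": [0, 0, 0]}, {"dp": [0, 0, 0], "rotation": [0, 0, 0]}, {"dp": [0, 0, 0], "rotation": [0, 0, 0]}]' --fingers 1 --grip_force 100

```text
clock: 10.68
position: [0.4187, -0.1061, 0.0333]
ee_rot: [0.001, 0.784, 0.62, 0.001]
contact_force: [2.5, 1.9, 6.5]
width: 0.0115
```

Emit:
send_rows --deltas '[{"dp": [0, 0, 0.4], "rotation": [0, 0, 0]}, {"dp": [0, 0, 0.9], "rotation": [0, 0, 0]}, {"dp": [0, 0, 0.9], "rotation": [0, 0, 0]}, {"dp": [0, 0, 0.9], "rotation": [0, 0, 0]}, {"dp": [0, 0, 0.9], "rotation": [0, 0, 0]}]'

```text
clock: 11.1
position: [0.4177, -0.1064, 0.1412]
ee_rot: [0.002, 0.784, 0.62, 0.001]
contact_force: [-0.9, -0.5, -2.6]
width: 0.0119
```

```bash
python3 -c "
from h import *
held('hB')"
```

```text
tcp [ 417.7 -106.4  141.2] yaw 76.69 width 11.9 F [-0.9 -0.5 -2.6]
plate n 321 x [-41.7  46.6] y [-31.7  33.5] z [16.1 24.5 30.4]
[array([2.8, 1.4]), array([91.8, 66.8]), np.float64(0.1)]
```

Emit:
send_rows --deltas '[{"dp": [0.25, 0.76, 0], "rotation": [0, 0, -0.58]}, {"dp": [0.25, 0.76, 0], "rotation": [0, 0, -0.58]}, {"dp": [0.25, 0.76, 0], "rotation": [0, 0, -0.58]}, {"dp": [0.25, 0.76, 0], "rotation": [0, 0, -0.58]}]'

```text
clock: 11.48
position: [0.4465, -0.0109, 0.1378]
ee_rot: [-0.002, 0.866, 0.501, -0.001]
contact_force: [-0.6, -0.5, -2.3]
width: 0.0114
```

Emit:
send_rows --deltas '[{"dp": [0.25, 0.76, 0], "rotation": [0, 0, -0.58]}, {"dp": [0.25, 0.76, 0], "rotation": [0, 0, -0.58]}, {"dp": [0.25, 0.76, 0], "rotation": [0, 0, -0.58]}, {"dp": [0.25, 0.76, 0], "rotation": [0, 0, -0.58]}]'

```text
clock: 11.82
position: [0.4773, 0.0796, 0.138]
ee_rot: [-0.001, 0.929, 0.371, -0.001]
contact_force: [0.4, -0.1, -1.6]
width: 0.012
```

Emit:
send_rows --deltas '[{"dp": [0.25, 0.76, 0], "rotation": [0, 0, -0.58]}, {"dp": [0.25, 0.76, 0], "rotation": [0, 0, -0.58]}, {"dp": [0.25, 0.76, 0], "rotation": [0, 0, -0.58]}, {"dp": [0.25, 0.76, 0], "rotation": [0, 0, -0.58]}]'

```text
clock: 12.15
position: [0.5077, 0.1702, 0.138]
ee_rot: [-0.001, 0.972, 0.233, -0.001]
contact_force: [-0.6, -0.0, -2.3]
width: 0.0118
```

Emit:
send_rows --deltas '[{"dp": [0.25, 0.76, 0], "rotation": [0, 0, -0.58]}, {"dp": [0.25, 0.76, -0.2], "rotation": [0, 0, -0.58]}, {"dp": [0.25, 0.76, -0.35], "rotation": [0, 0, -0.58]}, {"dp": [0.25, 0.76, -0.35], "rotation": [0, 0, -0.58]}, {"dp": [0.25, 0.76, -0.35], "rotation": [0, 0, -0.58]}]'

```text
clock: 12.57
position: [0.5347, 0.2573, 0.0945]
ee_rot: [0.002, 0.996, 0.091, -0.004]
contact_force: [0.2, -0.4, -2.1]
width: 0.0118
```

```bash
python3 -c "
from h import *
held('hB2')"
```

```text
tcp [534.7 257.3  94.5] yaw 10.43 width 11.8 F [ 0.2 -0.4 -2.1]
cream n 4 x [-26.  -25.8 -23.6] y [-3.2 -2.1  3.5] z [-6.1 -3.5 -2.3]
plate n 616 x [-43.7  45.1] y [-34.3  30.9] z [15.6 24.5 28.7]
[array([0.9, 0.1]), array([70.4, 89.8]), np.float64(89.8)]
```

View pics/hB2.png

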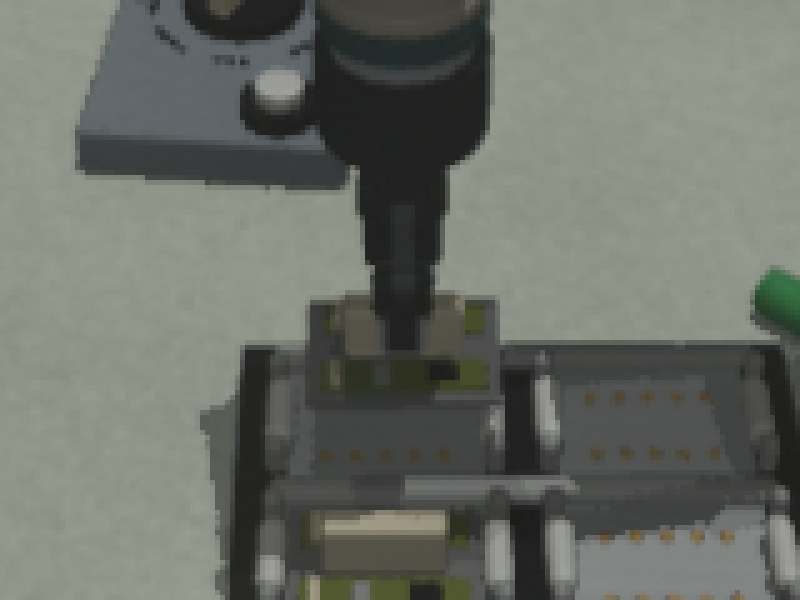

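Emit:
send_rows --deltas '[{"dp": [0.058, 0.018, 0], "rotation": [0, 0, 0]}, {"dp": [0.058, 0.018, -0.1], "rotation": [0, 0, 0]}, {"dp": [0.058, 0.018, -0.2], "rotation": [0, 0, 0]}, {"dp": [0.058, 0.018, -0.25], "rotation": [0, 0, 0]}, {"dp": [0.058, 0.018, -0.25], "rotation": [0, 0, 0]}]' --grip_force 110

```text
clock: 13.03
position: [0.5437, 0.2596, 0.0674]
ee_rot: [0.0, 0.996, 0.089, -0.001]
contact_force: [0.6, 0.2, -2.1]
width: 0.0121
```

Emit:
send_rows --deltas '[{"dp": [0, 0, -0.03], "rotation": [0, 0, 0]}, {"dp": [0, 0, -0.03], "rotation": [0, 0, 0]}, {"dp": [0, 0, -0.03], "rotation": [0, 0, 0]}]'

```text
clock: 13.28
position: [0.5442, 0.2607, 0.0648]
ee_rot: [0.0, 0.996, 0.089, 0.0]
contact_force: [-0.1, -1.2, -2.3]
width: 0.0113
```

Emit:
send_rows --deltas '[{"dp": [-0.012, -0.008, 0.06], "rotation": [0, 0, 0]}, {"dp": [-0.012, -0.008, 0.06], "rotation": [0, 0, 0]}, {"dp": [-0.012, -0.008, 0.06], "rotation": [0, 0, 0]}, {"dp": [-0.012, -0.008, 0.06], "rotation": [0, 0, 0]}]'

```text
clock: 13.62
position: [0.543, 0.2602, 0.0721]
ee_rot: [-0.0, 0.996, 0.089, 0.001]
contact_force: [-0.5, 0.4, -1.7]
width: 0.012
```

```bash
cat >> h.py <<'E'
def heldtop(ztop=None,zr=(10,24)):
    """plate top-face outline in side camera, world mm, using z window around the plate top (tool z range)"""
    s=monitor.get_state();p,L,_=held()
    return p,L
E
python3 - <<'E'
from h import *
p,L,s=held('hB3')
m=(np.abs(L[...,0])<70)&(np.abs(L[...,1])<55)&(L[...,2]>20)&(L[...,2]<29)
Y=L[m]; print(len(Y)); 
print(np.percentile(Y[:,0],[0,1,2,5,50,95,98,99,100]).round(1)); print(np.percentile(Y[:,1],[0,1,2,5,50,95,98,99,100]).round(1))
b,th=fitbed(p)
E
```

```text
tcp [543.  260.2  72.1] yaw 10.25 width 12.0 F [-0.5  0.4 -1.7]
cream n 3 x [-25.8 -25.6 -25.6] y [-5.6 -4.8  2.1] z [-6.1 -3.8 -2.5]
plate n 895 x [-74.1  56.1] y [-58.8  32.1] z [16.8 26.  44.6]
[array([-9.1, -7.8]), array([104.9, 132. ]), np.float64(89.3)]
548
[-44.2 -43.3 -42.8 -40.6  -0.4  42.8  44.5  45.2  45.6]
[-35.6 -34.8 -34.4 -33.6 -15.5  23.4  28.6  30.1  31.6]
bed n 8 c [473.1 290.3] th 9.52 res 5.8
  bay [529.1 343.3]
  bay [402.9 322.2]
  bay [543.3 258.5]
  bay [417.1 237.4]
```

View pics/hB3.png

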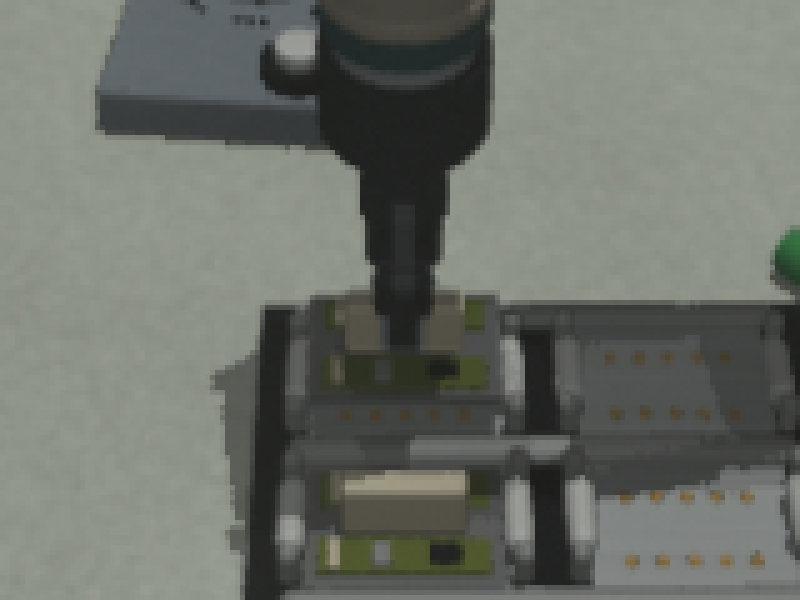

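Emit:
send_rows --deltas '[{"dp": [-0.004, -0.004, -0.06], "rotation": [0, 0, 0]}, {"dp": [-0.004, -0.004, -0.08], "rotation": [0, 0, 0]}, {"dp": [-0.004, -0.004, -0.1], "rotation": [0, 0, 0]}, {"dp": [-0.004, -0.004, -0.1], "rotation": [0, 0, 0]}]'

```text
clock: 14.0
position: [0.5421, 0.2595, 0.0589]
ee_rot: [0.0, 0.996, 0.089, -0.0]
contact_force: [0.2, -0.7, -1.4]
width: 0.0116
```

Emit:
send_rows --deltas '[{"dp": [0, 0, -0.03], "rotation": [0, 0, 0]}, {"dp": [0, 0, -0.03], "rotation": [0, 0, 0]}, {"dp": [0, 0, -0.03], "rotation": [0, 0, 0]}]'

```text
clock: 14.25
position: [0.5419, 0.2595, 0.0553]
ee_rot: [0.0, 0.996, 0.089, -0.0]
contact_force: [-0.1, 0.0, -2.9]
width: 0.0118
```

Emit:
send_rows --deltas '[{"dp": [0, 0, -0.02], "rotation": [0, 0, 0]}, {"dp": [0, 0, -0.02], "rotation": [0, 0, 0]}, {"dp": [0, 0, -0.02], "rotation": [0, 0, 0]}]'

```text
clock: 14.5
position: [0.542, 0.2595, 0.0532]
ee_rot: [0.0, 0.996, 0.089, -0.0]
contact_force: [1.0, 1.4, -2.6]
width: 0.0117
```

Emit:
send_rows --deltas '[{"dp": [0, 0, -0.04], "rotation": [0, 0, 0]}, {"dp": [0, 0, -0.04], "rotation": [0, 0, 0]}, {"dp": [0, 0, -0.04], "rotation": [0, 0, 0]}]'

```text
clock: 14.75
position: [0.5419, 0.2594, 0.048]
ee_rot: [0.0, 0.996, 0.089, -0.0]
contact_force: [0.9, 0.5, -6.4]
width: 0.0119
```

Emit:
send_rows --deltas '[{"dp": [0, 0, -0.03], "rotation": [0, 0, 0]}, {"dp": [0, 0, -0.03], "rotation": [0, 0, 0]}, {"dp": [0, 0, -0.03], "rotation": [0, 0, 0]}]'

```text
clock: 15.0
position: [0.5422, 0.2595, 0.0474]
ee_rot: [0.0, 0.996, 0.089, 0.0]
contact_force: [-2.5, -0.6, 10.9]
width: 0.0121
```

```bash
python3 - <<'E'
from h import *
p,L,s=held('hB4')
E
```

```text
tcp [542.2 259.5  47.4] yaw 10.25 width 12.1 F [-2.5 -0.6 10.9]
cream n 2 x [-25.2 -25.2 -25.2] y [-4.2 -3.2 -2.2] z [-4.8 -4.1 -3.5]
plate n 1759 x [-73.2  72.1] y [-58.5  48.1] z [14.3 24.5 31.3]
[array([-0.1, -4.5]), array([149.8, 111.4]), np.float64(0.5)]
```

View pics/hB4.png

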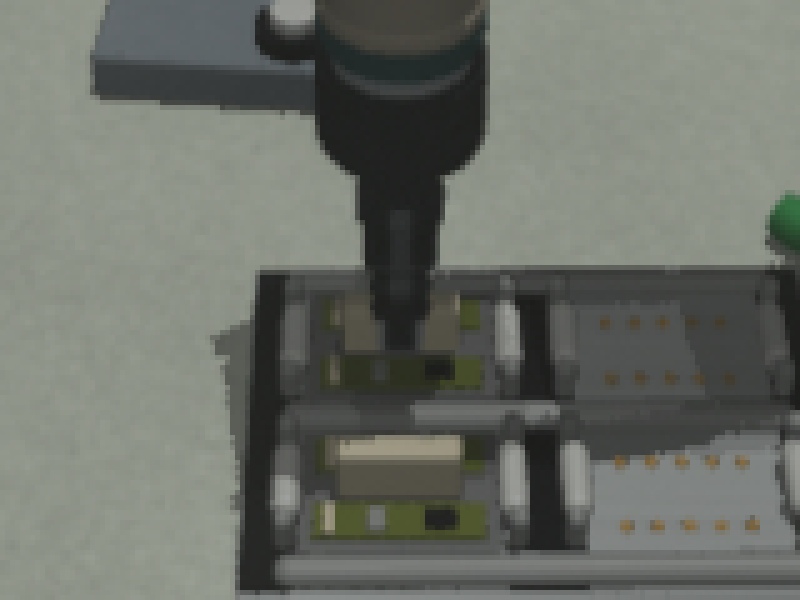

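Emit:
send_rows --deltas '[{"dp": [0, 0, -0.01], "rotation": [0, 0, 0]}, {"dp": [0, 0, -0.01], "rotation": [0, 0, 0]}]'

```text
clock: 15.22
position: [0.5422, 0.2595, 0.0473]
ee_rot: [0.0, 0.996, 0.089, 0.001]
contact_force: [-3.3, -1.1, 17.7]
width: 0.0115
```

Emit:
send_rows --deltas '[{"dp": [0, 0, 0.03], "rotation": [0, 0, 0]}, {"dp": [0, 0, 0.03], "rotation": [0, 0, 0]}, {"dp": [0, 0, 0.03], "rotation": [0, 0, 0]}, {"dp": [0, 0, 0.03], "rotation": [0, 0, 0]}, {"dp": [0, 0, 0.03], "rotation": [0, 0, 0]}]' --fingers 0.2

```text
clock: 15.63
position: [0.542, 0.2595, 0.0471]
ee_rot: [0.0, 0.996, 0.089, -0.0]
contact_force: [0.4, -0.2, 0.3]
width: 0.0345
```

Emit:
send_rows --deltas '[{"dp": [0, 0, 0.3], "rotation": [0, 0, 0]}, {"dp": [0, 0, 0.6], "rotation": [0, 0, 0]}, {"dp": [0, -0.3, 0.9], "rotation": [0, 0, 0]}, {"dp": [0, -0.9, 0.9], "rotation": [0, 0, 0.4]}, {"dp": [0, -1, 0.9], "rotation": [0, 0, 0.8]}, {"dp": [0, -1, 0.9], "rotation": [0, 0, 0.8]}, {"dp": [0, -1, 0.9], "rotation": [0, 0, 0.8]}]'

```text
clock: 16.22
position: [0.5421, 0.1362, 0.1558]
ee_rot: [0.001, 0.958, 0.286, -0.0]
contact_force: [-0.8, 1.1, -0.4]
width: 0.0341
```

```bash
python3 - <<'E'
from h import *
p=snap('side','sB'); plates(p,zlo=.046,zhi=.058)
q=snap('top','tB')
for r in plates(p,False)+plates(q,False):
    if -450<r[0][1]<0 and r[0][0]<600: print(np.round(r[0]),r[2])
a=cv2.imread('pics/sB.png'); cv2.imwrite('pics/sBz.png',cv2.resize(a[130:350,230:500],None,fx=2.7,fy=2.7,interpolation=cv2.INTER_CUBIC))
st()
E
```

```text
[305.   0.] 38 mean [ 1151. -2455.] z 51.2 rect [ 1165. -2462.] [181.  55.] 1.7
[330.   2.] 43 mean [  968. -2452.] z 51.3 rect [  968. -2453.] [ 53. 203.] 87.6
[362.   3.] 60 mean [  735. -2452.] z 52.1 rect [  732. -2454.] [245.  55.] 0.5
[389.   5.] 27 mean [  541. -2452.] z 52.4 rect [  539. -2459.] [113.  47.] 3.9
[511.  11.] 28 mean [ -298. -2455.] z 52.8 rect [ -297. -2454.] [ 36. 109.] 77.1
[537.  12.] 44 mean [ -469. -2453.] z 50.9 rect [ -473. -2451.] [127.  58.] 13.1
[624.  17.] 60 mean [-1028. -2454.] z 51.8 rect [-1026. -2456.] [ 58. 202.] 87.5
[460.  50.] 56 mean [  103. -1515.] z 52.3 rect [  108. -1518.] [131.  30.] 0.2
[420. 119.] 237 mean [ 314. -637.] z 52.3 rect [ 362. -667.] [161. 322.] 58.4
[356. 108.] 49 mean [ 567. -686.] z 52.0 rect [ 563. -690.] [93. 20.] 45.0
[307. 113.] 38 mean [ 753. -602.] z 51.7 rect [ 752. -621.] [79. 33.] 79.9
[489. 126.] 164 mean [  59. -625.] z 51.8 rect [  65. -628.] [ 17. 219.] 61.6
[285. 127.] 91 mean [ 811. -472.] z 51.3 rect [ 811. -471.] [115.  15.] 11.4
[291. 201.] 75 mean [679. -24.] z 48.5 rect [672. -33.] [80. 36.] 60.7
[2
[... 613 characters left out ...]
75, -265.23388671875), (15.671027183532715, 39.492530822753906), 20.044065475463867)
[ 553. -236.] ((552.7540283203125, -235.77333068847656), (13.834371566772461, 53.570762634277344), 11.984442710876465)
[ 538. -373.] ((537.7562255859375, -373.5474853515625), (54.638370513916016, 14.119914054870605), 8.8735990524292)
[ 438. -266.] ((437.8544921875, -266.2608642578125), (14.381553649902344, 31.64527702331543), 16.79465103149414)
[ 409. -402.] ((409.6974792480469, -402.0142517089844), (34.13626480102539, 15.241008758544922), 17.715497970581055)
clock 16.3167
position [0.5421 0.1386 0.1554]
ee_rot [-0.000e+00  9.587e-01  2.843e-01 -2.000e-04]
contact_force [ 0.2848 -0.4082 -0.254 ]
width 0.0343
```

View pics/sBz.png

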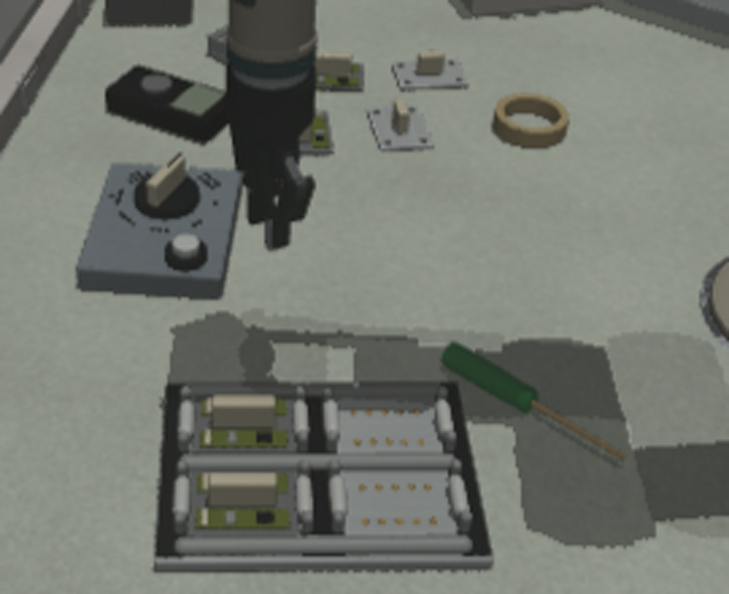

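Emit:
send_rows --deltas '[{"dp": [0.028, -0.777, 0], "rotation": [0, 0, 0.603]}, {"dp": [0.028, -0.777, 0], "rotation": [0, 0, 0.603]}, {"dp": [0.028, -0.777, 0], "rotation": [0, 0, 0.603]}, {"dp": [0.028, -0.777, 0], "rotation": [0, 0, 0.603]}]'

```text
clock: 16.65
position: [0.5458, 0.0437, 0.1551]
ee_rot: [0.001, 0.905, 0.425, -0.001]
contact_force: [0.6, -0.2, -0.1]
width: 0.0339
```

Emit:
send_rows --deltas '[{"dp": [0.028, -0.777, 0], "rotation": [0, 0, 0.603]}, {"dp": [0.028, -0.777, 0], "rotation": [0, 0, 0.603]}, {"dp": [0.028, -0.777, 0], "rotation": [0, 0, 0.603]}, {"dp": [0.028, -0.777, 0], "rotation": [0, 0, 0.603]}]'

```text
clock: 16.98
position: [0.5496, -0.0491, 0.1552]
ee_rot: [0.001, 0.831, 0.556, -0.0]
contact_force: [-0.2, -0.4, 0.3]
width: 0.0344
```

Emit:
send_rows --deltas '[{"dp": [0.028, -0.777, 0], "rotation": [0, 0, 0.603]}, {"dp": [0.028, -0.777, 0], "rotation": [0, 0, 0.603]}, {"dp": [0.028, -0.777, 0], "rotation": [0, 0, 0.603]}, {"dp": [0.028, -0.777, 0], "rotation": [0, 0, 0.603]}]'

```text
clock: 17.32
position: [0.5532, -0.1417, 0.1552]
ee_rot: [0.0, 0.738, 0.674, 0.0]
contact_force: [-0.3, 0.7, -0.6]
width: 0.0344
```

Emit:
send_rows --deltas '[{"dp": [0.028, -0.777, 0], "rotation": [0, 0, 0.603]}, {"dp": [0.028, -0.777, -0.1], "rotation": [0, 0, 0.603]}, {"dp": [0.028, -0.777, -0.3], "rotation": [0, 0, 0.603]}, {"dp": [0.028, -0.777, -0.4], "rotation": [0, 0, 0.603]}, {"dp": [0.028, -0.777, -0.4], "rotation": [0, 0, 0.603]}, {"dp": [0.028, -0.777, -0.4], "rotation": [0, 0, 0.603]}, {"dp": [0.028, -0.777, -0.4], "rotation": [0, 0, 0.603]}]'

```text
clock: 17.9
position: [0.5565, -0.2317, 0.1082]
ee_rot: [0.0, 0.627, 0.779, 0.0]
contact_force: [0.3, -0.1, -0.1]
width: 0.034
```

```bash
python3 - <<'E'
from h import *
s=st(); print(2*np.degrees(np.arctan2(s['ee_rot'][2],s['ee_rot'][1])))
p=snap('side','c1')
for r in plates(p,False):
    if -450<r[0][1]<0 and r[0][0]<600: print(np.round(r[0]),r[2])
a=cv2.imread('pics/c1.png'); cv2.imwrite('pics/c1z.png',cv2.resize(a[80:240,250:470],None,fx=3,fy=3,interpolation=cv2.INTER_CUBIC))
E
```

```text
clock 17.9
position [ 0.5565 -0.2317  0.1082]
ee_rot [3.000e-04 6.275e-01 7.786e-01 5.000e-04]
contact_force [ 0.3339 -0.1339 -0.0737]
width 0.034
102.2697531219639
[ 565. -368.] ((565.6072998046875, -368.01641845703125), (14.022758483886719, 15.356203079223633), 8.122109413146973)
[ 529. -374.] ((529.7462158203125, -375.894775390625), (17.875038146972656, 17.502607345581055), 8.098523139953613)
[ 415. -399.] ((416.6335754394531, -399.5066223144531), (36.741241455078125, 20.357990264892578), 27.292512893676758)
[ 559. -230.] ((559.010498046875, -232.7432098388672), (13.899883270263672, 61.81272506713867), 12.464630126953125)
[ 445. -261.] ((446.00592041015625, -265.7143249511719), (13.723373413085938, 37.825904846191406), 17.584936141967773)
```

View pics/c1z.png

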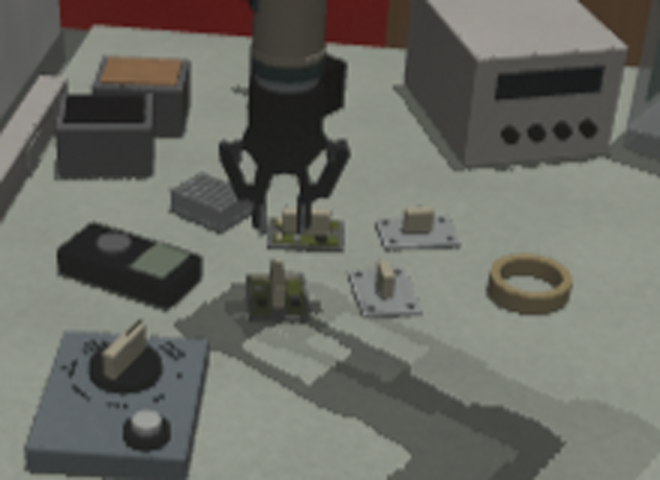

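Emit:
send_rows --deltas '[{"dp": [-0.003, -0.021, -0.2], "rotation": [0, 0, 0]}, {"dp": [-0.003, -0.021, -0.4], "rotation": [0, 0, 0]}, {"dp": [-0.003, -0.021, -0.55], "rotation": [0, 0, 0]}, {"dp": [-0.003, -0.021, -0.63], "rotation": [0, 0, 0]}, {"dp": [-0.003, -0.021, -0.63], "rotation": [0, 0, 0]}]'

```text
clock: 18.37
position: [0.5546, -0.2346, 0.0308]
ee_rot: [-0.001, 0.627, 0.779, -0.0]
contact_force: [0.3, 0.1, -0.1]
width: 0.0339
```

Emit:
send_rows --deltas '[{"dp": [0, 0, 0], "rotation": [0, 0, 0]}, {"dp": [0, 0, 0], "rotation": [0, 0, 0]}, {"dp": [0, 0, 0], "rotation": [0, 0, 0]}, {"dp": [0, 0, 0], "rotation": [0, 0, 0]}, {"dp": [0, 0, 0], "rotation": [0, 0, 0]}]' --fingers 1 --grip_force 100

```text
clock: 18.78
position: [0.5565, -0.2362, 0.0336]
ee_rot: [0.002, 0.628, 0.778, 0.001]
contact_force: [0.7, 1.6, 7.6]
width: 0.0118
```

Emit:
send_rows --deltas '[{"dp": [0, 0, 0.4], "rotation": [0, 0, 0]}, {"dp": [0, 0, 0.9], "rotation": [0, 0, 0]}, {"dp": [0, 0, 0.9], "rotation": [0, 0, 0]}, {"dp": [0, 0, 0.9], "rotation": [0, 0, 0]}, {"dp": [0, 0, 0.9], "rotation": [0, 0, 0]}]'

```text
clock: 19.2
position: [0.5558, -0.2364, 0.1415]
ee_rot: [0.002, 0.628, 0.779, 0.0]
contact_force: [-0.2, -0.2, -3.0]
width: 0.0117
```

```bash
python3 -c "
from h import *
held('hC')"
```

```text
tcp [ 555.8 -236.4  141.5] yaw 102.25 width 11.7 F [-0.2 -0.2 -3. ]
plate n 251 x [-36.6  46.9] y [-30.9  34.2] z [16.8 24.3 29. ]
[array([2.7, 1.5]), array([94.3, 66.2]), np.float64(0.6)]
```

Emit:
send_rows --deltas '[{"dp": [-0.261, 0.929, 0], "rotation": [0, 0, 0.614]}, {"dp": [-0.261, 0.929, 0], "rotation": [0, 0, 0.614]}, {"dp": [-0.261, 0.929, 0], "rotation": [0, 0, 0.614]}, {"dp": [-0.261, 0.929, 0], "rotation": [0, 0, 0.614]}]'

```text
clock: 19.58
position: [0.5183, -0.1179, 0.1368]
ee_rot: [-0.006, 0.499, 0.866, 0.001]
contact_force: [-0.5, 0.3, -2.1]
width: 0.0117
```

Emit:
send_rows --deltas '[{"dp": [-0.261, 0.929, 0], "rotation": [0, 0, 0.614]}, {"dp": [-0.261, 0.929, 0], "rotation": [0, 0, 0.614]}, {"dp": [-0.261, 0.929, 0], "rotation": [0, 0, 0.614]}, {"dp": [-0.261, 0.929, 0], "rotation": [0, 0, 0.614]}]'

```text
clock: 19.92
position: [0.4874, -0.0077, 0.1373]
ee_rot: [-0.005, 0.361, 0.933, 0.001]
contact_force: [0.2, -0.4, -2.6]
width: 0.0119
```

Emit:
send_rows --deltas '[{"dp": [-0.261, 0.929, 0], "rotation": [0, 0, 0.614]}, {"dp": [-0.261, 0.929, 0], "rotation": [0, 0, 0.614]}, {"dp": [-0.261, 0.929, 0], "rotation": [0, 0, 0.614]}, {"dp": [-0.261, 0.929, 0], "rotation": [0, 0, 0.614]}]'

```text
clock: 20.25
position: [0.4574, 0.1026, 0.1379]
ee_rot: [-0.004, 0.214, 0.977, 0.001]
contact_force: [0.7, -0.8, -2.6]
width: 0.0118
```

Emit:
send_rows --deltas '[{"dp": [-0.261, 0.929, 0], "rotation": [0, 0, 0.614]}, {"dp": [-0.261, 0.929, 0], "rotation": [0, 0, 0.614]}, {"dp": [-0.261, 0.929, 0], "rotation": [0, 0, 0.614]}, {"dp": [-0.261, 0.929, 0], "rotation": [0, 0, 0.614]}]'

```text
clock: 20.58
position: [0.4277, 0.2137, 0.1383]
ee_rot: [-0.002, 0.062, 0.998, 0.001]
contact_force: [0.4, 0.2, -1.8]
width: 0.012
```

Emit:
send_rows --deltas '[{"dp": [-0.261, 0.929, 0], "rotation": [0, 0, 0.614]}, {"dp": [-0.261, 0.929, 0], "rotation": [0, 0, 0.614]}, {"dp": [-0.261, 0.929, 0], "rotation": [0, 0, 0.614]}, {"dp": [-0.261, 0.929, -0.2], "rotation": [0, 0, 0.614]}, {"dp": [-0.261, 0.929, -0.4], "rotation": [0, 0, 0.614]}, {"dp": [-0.261, 0.929, -0.4], "rotation": [0, 0, 0.614]}, {"dp": [-0.261, 0.929, -0.4], "rotation": [0, 0, 0.614]}, {"dp": [-0.261, 0.929, -0.4], "rotation": [0, 0, 0.614]}]'

```text
clock: 21.25
position: [0.3993, 0.3208, 0.0919]
ee_rot: [-0.0, -0.088, 0.996, -0.0]
contact_force: [-0.4, 0.4, -1.1]
width: 0.0119
```

```bash
cat >> h.py <<'E'
def rel():
    p,L,s=held('rel%d'%int(monitor.get_state()['clock']*100))
    m=(np.abs(L[...,0])<60)&(np.abs(L[...,1])<42)&(L[...,2]>15)&(L[...,2]<28.5)
    Y=L[m]; print(len(Y))
    print(np.percentile(Y[:,0],[0,.5,1,2,98,99,99.5,100]).round(1)); print(np.percentile(Y[:,1],[0,.5,1,2,98,99,99.5,100]).round(1))
E
python3 -c "
from h import *
rel()"; ls -t pics|head -1
```

```text
tcp [399.3 320.8  91.9] yaw -169.88 width 11.9 F [-0.4  0.4 -1.1]
plate n 752 x [-46.8  41.9] y [-30.5  33.8] z [16.2 24.9 31. ]
[array([-2.4,  1.8]), array([90.2, 67.2]), np.float64(0.1)]
686
[-47.5 -46.9 -46.7 -46.1  41.2  42.   42.2  42.7]
[-31.8 -31.4 -30.4 -29.   33.5  33.7  34.1  35.4]
rel2125.png
```

Emit:
send_rows --deltas '[{"dp": [0.004, 0.003, -0.1], "rotation": [0, 0, 0]}, {"dp": [0.004, 0.003, -0.2], "rotation": [0, 0, 0]}, {"dp": [0.004, 0.003, -0.24], "rotation": [0, 0, 0]}, {"dp": [0.004, 0.003, -0.26], "rotation": [0, 0, 0]}, {"dp": [0.004, 0.003, -0.26], "rotation": [0, 0, 0]}]' --grip_force 110

```text
clock: 21.72
position: [0.3997, 0.3217, 0.0614]
ee_rot: [0.0, -0.089, 0.996, 0.0]
contact_force: [-0.8, -0.5, -0.1]
width: 0.0113
```

Emit:
send_rows --deltas '[{"dp": [0, 0, -0.02], "rotation": [0, 0, 0]}, {"dp": [0, 0, -0.04], "rotation": [0, 0, 0]}, {"dp": [0, 0, -0.04], "rotation": [0, 0, 0]}]'

```text
clock: 21.97
position: [0.3992, 0.322, 0.056]
ee_rot: [0.0, -0.089, 0.996, 0.0]
contact_force: [-0.3, 1.2, -0.7]
width: 0.0114
```

Emit:
send_rows --deltas '[{"dp": [0, 0, -0.03], "rotation": [0, 0, 0]}, {"dp": [0, 0, -0.05], "rotation": [0, 0, 0]}, {"dp": [0, 0, -0.05], "rotation": [0, 0, 0]}]'

```text
clock: 22.22
position: [0.3991, 0.3213, 0.0493]
ee_rot: [-0.0, -0.089, 0.996, -0.001]
contact_force: [1.6, -2.0, -2.5]
width: 0.0117
```

Emit:
send_rows --deltas '[{"dp": [0, 0, -0.02], "rotation": [0, 0, 0]}, {"dp": [0, 0, -0.03], "rotation": [0, 0, 0]}, {"dp": [0, 0, -0.03], "rotation": [0, 0, 0]}]'

```text
clock: 22.47
position: [0.3992, 0.3213, 0.0477]
ee_rot: [0.0, -0.089, 0.996, -0.0]
contact_force: [-1.2, -4.9, 12.5]
width: 0.0117
```

Emit:
send_rows --deltas '[{"dp": [0, 0, -0.015], "rotation": [0, 0, 0]}, {"dp": [0, 0, -0.015], "rotation": [0, 0, 0]}, {"dp": [0, 0, -0.015], "rotation": [0, 0, 0]}]'

```text
clock: 22.72
position: [0.3992, 0.3213, 0.0476]
ee_rot: [0.0, -0.089, 0.996, -0.0]
contact_force: [-3.6, -6.9, 25.6]
width: 0.0117
```

Seated (stiff contact at the expected height). Release and check.

Emit:
send_rows --deltas '[{"dp": [0, 0, 0.035], "rotation": [0, 0, 0]}, {"dp": [0, 0, 0.035], "rotation": [0, 0, 0]}, {"dp": [0, 0, 0.035], "rotation": [0, 0, 0]}, {"dp": [0, 0, 0.035], "rotation": [0, 0, 0]}, {"dp": [0, 0, 0.035], "rotation": [0, 0, 0]}]' --fingers 0.2

```text
clock: 23.13
position: [0.399, 0.322, 0.0483]
ee_rot: [-0.0, -0.089, 0.996, 0.0]
contact_force: [0.5, -0.5, 0.4]
width: 0.0339
```

Emit:
send_rows --deltas '[{"dp": [0, 0, 0.3], "rotation": [0, 0, 0]}, {"dp": [0, 0, 0.6], "rotation": [0, 0, 0]}, {"dp": [0, -0.3, 0.9], "rotation": [0, 0, 0]}, {"dp": [0, -0.9, 0.9], "rotation": [0, 0, 0]}, {"dp": [0, -1, 0.9], "rotation": [0, 0, 0]}, {"dp": [0, -1, 0.9], "rotation": [0, 0, 0]}, {"dp": [0, -1, 0.9], "rotation": [0, 0, 0]}]'

```text
clock: 23.72
position: [0.3988, 0.1999, 0.1567]
ee_rot: [-0.0, -0.087, 0.996, -0.0]
contact_force: [0.0, 0.2, 0.1]
width: 0.034
```

```bash
cat >> h.py <<'E'
def chk(fn):
    p=snap('side',fn); q=snap('top',fn+'t')
    for x in(p,q):
        for r in plates(x,False,.046,.058):
            if 300<r[0][0]<600 and 150<r[0][1]<400: print('bed',np.round(r[0]),round(r[1],1),r[2])
        for r in plates(x,False):
            if -480<r[0][1]<0 and r[0][0]<600: print('bench',np.round(r[0]),r[2])
    a=cv2.imread('pics/'+fn+'.png'); cv2.imwrite('pics/'+fn+'z.png',cv2.resize(a[110:350,230:500],None,fx=2.5,fy=2.5,interpolation=cv2.INTER_CUBIC))
    s=st(); print('yaw',2*np.degrees(np.arctan2(s['ee_rot'][2],s['ee_rot'][1])))
E
python3 -c "
from h import *
chk('sC')"
```

```text
bed [543. 262.] 51.0 ((543.67822265625, 260.76361083984375), (54.14583969116211, 16.457107543945312), 10.274917602539062)
bed [528. 348.] 51.0 ((527.9902954101562, 347.4369812011719), (55.24003982543945, 16.16661834716797), 8.298404693603516)
bed [402. 324.] 50.8 ((400.98992919921875, 324.1939697265625), (54.00215530395508, 14.672760963439941), 11.08944320678711)
bench [ 546. -370.] ((546.680419921875, -372.29638671875), (53.13905334472656, 24.552824020385742), 13.079273223876953)
bed [536. 259.] 49.9 ((536.526611328125, 259.57696533203125), (55.362693786621094, 14.813584327697754), 11.700340270996094)
bed [521. 344.] 50.1 ((521.3683471679688, 344.48052978515625), (54.58720779418945, 14.992851257324219), 10.599541664123535)
bench [ 538. -373.] ((538.1298217773438, -374.7991027832031), (54.49126052856445, 15.85785961151123), 6.956441879272461)
bench [ 438. -267.] ((437.8924560546875, -266.57647705078125), (14.041125297546387, 32.87437057495117), 16.72756576538086)
bench [ 409. -402.] ((409.6565856933594, -402.2655334472656), (34.27157974243164, 14.569967269897461), 12.927742958068848)
clock 23.8167
position [0.3994 0.2023 0.1565]
ee_rot [-0.000e+00 -8.830e-02  9.961e-01  6.000e-04]
contact_force [-0.1828  0.9221 -0.0749]
width 0.0344
yaw 190.129397820814
```

View pics/sCz.png

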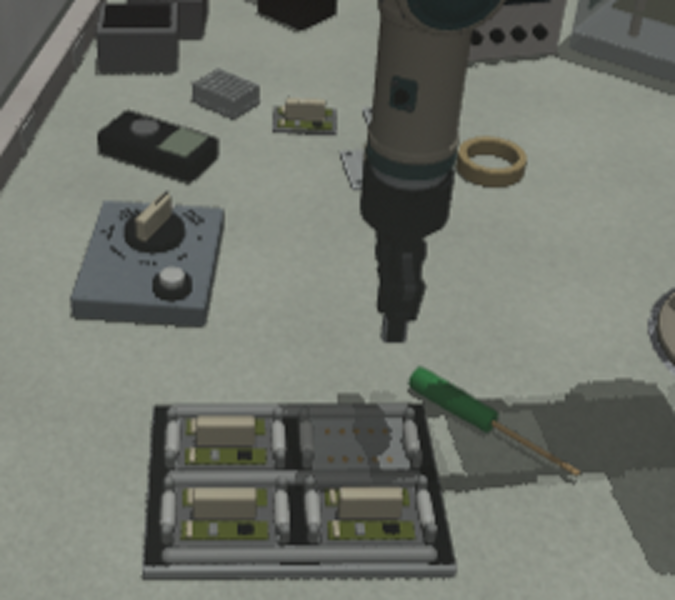

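Emit:
send_rows --deltas '[{"dp": [0.238, -0.958, 0], "rotation": [0, 0, -0.09]}, {"dp": [0.238, -0.958, 0], "rotation": [0, 0, -0.09]}, {"dp": [0.238, -0.958, 0], "rotation": [0, 0, -0.09]}, {"dp": [0.238, -0.958, 0], "rotation": [0, 0, -0.09]}]'

```text
clock: 24.15
position: [0.4302, 0.0837, 0.1564]
ee_rot: [0.001, -0.065, 0.998, -0.001]
contact_force: [-0.1, -0.0, 0.2]
width: 0.034
```

Emit:
send_rows --deltas '[{"dp": [0.238, -0.958, 0], "rotation": [0, 0, 0]}, {"dp": [0.238, -0.958, 0], "rotation": [0, 0, 0]}, {"dp": [0.238, -0.958, 0], "rotation": [0, 0, 0]}, {"dp": [0.238, -0.958, 0], "rotation": [0, 0, 0]}]'

```text
clock: 24.48
position: [0.4599, -0.0319, 0.1565]
ee_rot: [0.001, -0.065, 0.998, -0.002]
contact_force: [0.0, 0.9, 0.5]
width: 0.0343
```

Emit:
send_rows --deltas '[{"dp": [0.238, -0.958, 0], "rotation": [0, 0, 0]}, {"dp": [0.238, -0.958, 0], "rotation": [0, 0, 0]}, {"dp": [0.238, -0.958, 0], "rotation": [0, 0, 0]}, {"dp": [0.238, -0.958, 0], "rotation": [0, 0, 0]}]'

```text
clock: 24.82
position: [0.4889, -0.1474, 0.1564]
ee_rot: [0.002, -0.065, 0.998, -0.002]
contact_force: [1.0, -0.1, 1.5]
width: 0.0345
```

Emit:
send_rows --deltas '[{"dp": [0.238, -0.958, 0], "rotation": [0, 0, 0]}, {"dp": [0.238, -0.958, 0], "rotation": [0, 0, 0]}, {"dp": [0.238, -0.958, 0], "rotation": [0, 0, 0]}, {"dp": [0.238, -0.958, 0], "rotation": [0, 0, 0]}]'

```text
clock: 25.15
position: [0.5173, -0.2627, 0.156]
ee_rot: [0.002, -0.066, 0.998, -0.002]
contact_force: [1.5, -0.1, 0.0]
width: 0.0341
```

Emit:
send_rows --deltas '[{"dp": [0.238, -0.958, 0], "rotation": [0, 0, 0]}, {"dp": [0.238, -0.958, 0], "rotation": [0, 0, 0]}, {"dp": [0.238, -0.958, 0], "rotation": [0, 0, 0]}, {"dp": [0.238, -0.958, -0.2], "rotation": [0, 0, 0]}, {"dp": [0.238, -0.958, -0.4], "rotation": [0, 0, 0]}, {"dp": [0.238, -0.958, -0.4], "rotation": [0, 0, 0]}, {"dp": [0.238, -0.958, -0.4], "rotation": [0, 0, 0]}]'

```text
clock: 25.73
position: [0.5422, -0.3701, 0.1067]
ee_rot: [-0.002, -0.067, 0.998, 0.002]
contact_force: [-0.0, -0.4, 0.7]
width: 0.0342
```

```bash
python3 -c "
from h import *
chk('d1')"
```

```text
bed [542. 262.] 51.3 ((543.2451171875, 261.19842529296875), (55.24897766113281, 18.766128540039062), 14.606415748596191)
bed [527. 348.] 50.7 ((527.787353515625, 347.05694580078125), (55.102882385253906, 14.768481254577637), 11.238969802856445)
bed [402. 324.] 51.0 ((401.4176025390625, 322.9412536621094), (54.231075286865234, 14.490013122558594), 11.29682731628418)
bench [ 545. -371.] ((546.4972534179688, -371.8180236816406), (52.787940979003906, 18.63511085510254), 3.0522680282592773)
bench [ 416. -399.] ((416.56451416015625, -398.607421875), (32.17924118041992, 17.308345794677734), 22.406827926635742)
bench [ 444. -261.] ((445.6647644042969, -267.3404235839844), (13.684083938598633, 41.33428192138672), 16.39055824279785)
bed [536. 259.] 49.8 ((536.5149536132812, 259.1328125), (54.11799621582031, 14.891073226928711), 7.2859721183776855)
bed [522. 344.] 50.2 ((521.6597290039062, 344.38238525390625), (53.3052978515625, 15.223780632019043), 10.998969078063965)
bed [395. 321.] 50.3 ((395.2055358886719, 320.6734619140625), (53.8286018371582, 14.798486709594727), 12.132451057434082)
bench [ 560. -371.] ((557.9558715820312, -371.5664367675781), (12.36798095703125, 11.873598098754883), 0.3198544979095459)
bench [ 519. -375.] ((519.533935546875, -375.6299743652344), (17.554649353027344, 13.644145965576172), 4.865767955780029)
bench [ 438. -267.] ((438.1654357910156, -266.9729309082031), (13.756555557250977, 32.52034378051758), 18.409395217895508)
bench [ 48. -25.] ((42.04798889160156, -30.21380615234375), (109.4688720703125, 32.18113708496094), 56.89862060546875)
clock 25.8333
position [ 0.5433 -0.3717  0.1095]
ee_rot [ 5.000e-04 -6.740e-02  9.977e-01 -1.000e-04]
contact_force [ 0.2216 -0.0466 -0.2994]
width 0.0345
yaw 187.7245052665549
```

View pics/d1z.png

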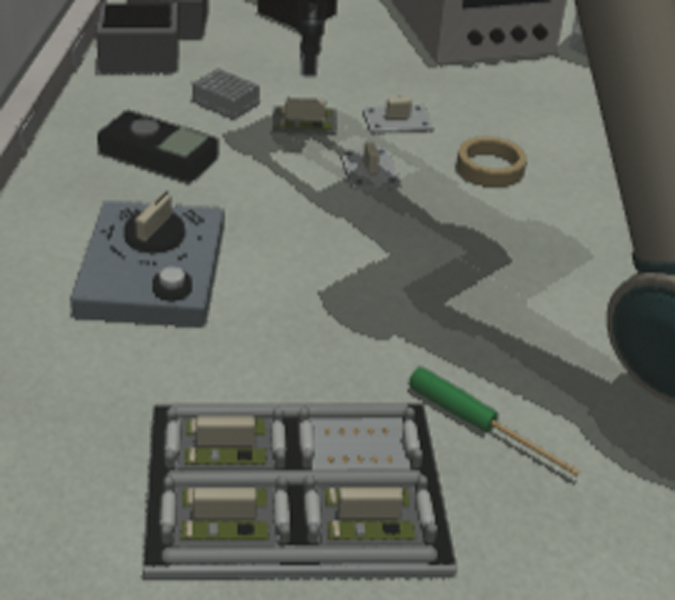

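Emit:
send_rows --deltas '[{"dp": [-0.006, -0.008, -0.2], "rotation": [0, 0, 0]}, {"dp": [-0.006, -0.008, -0.4], "rotation": [0, 0, 0]}, {"dp": [-0.006, -0.008, -0.55], "rotation": [0, 0, 0]}, {"dp": [-0.006, -0.008, -0.63], "rotation": [0, 0, 0]}, {"dp": [-0.006, -0.008, -0.63], "rotation": [0, 0, 0]}]'

```text
clock: 26.25
position: [0.541, -0.3728, 0.0323]
ee_rot: [-0.001, -0.067, 0.998, 0.001]
contact_force: [-0.2, -0.8, -0.6]
width: 0.034
```

Emit:
send_rows --deltas '[{"dp": [0, 0, 0], "rotation": [0, 0, 0]}, {"dp": [0, 0, 0], "rotation": [0, 0, 0]}, {"dp": [0, 0, 0], "rotation": [0, 0, 0]}, {"dp": [0, 0, 0], "rotation": [0, 0, 0]}, {"dp": [0, 0, 0], "rotation": [0, 0, 0]}]' --fingers 1 --grip_force 100

```text
clock: 26.67
position: [0.5425, -0.3746, 0.0352]
ee_rot: [0.002, -0.066, 0.998, -0.001]
contact_force: [-0.0, 1.1, 6.5]
width: 0.0119
```

Emit:
send_rows --deltas '[{"dp": [0, 0, 0.4], "rotation": [0, 0, 0]}, {"dp": [0, 0, 0.9], "rotation": [0, 0, 0]}, {"dp": [0, 0, 0.9], "rotation": [0, 0, 0]}, {"dp": [0, 0, 0.9], "rotation": [0, 0, 0]}, {"dp": [0, 0, 0.9], "rotation": [0, 0, 0]}]'

```text
clock: 27.08
position: [0.5419, -0.3746, 0.1433]
ee_rot: [0.001, -0.067, 0.998, -0.002]
contact_force: [0.2, 0.0, -2.8]
width: 0.012
```

```bash
python3 -c "
from h import *
held('hD')"
```

```text
tcp [ 541.9 -374.6  143.3] yaw -172.37 width 12.0 F [ 0.2  0.  -2.8]
plate n 249 x [-47.5  40.4] y [-28.   37.5] z [14.6 26.  32.6]
[array([-2.8,  3.1]), array([69.3, 89.5]), np.float64(89.6)]
```

Emit:
send_rows --deltas '[{"dp": [-0.177, 0.849, 0], "rotation": [0, 0, 0.092]}, {"dp": [-0.177, 0.849, 0], "rotation": [0, 0, 0.092]}, {"dp": [-0.177, 0.849, 0], "rotation": [0, 0, 0.092]}, {"dp": [-0.177, 0.849, 0], "rotation": [0, 0, 0.092]}]'

```text
clock: 27.47
position: [0.5162, -0.2658, 0.1384]
ee_rot: [-0.003, -0.091, 0.996, 0.004]
contact_force: [-0.3, -1.0, -1.4]
width: 0.0118
```

Emit:
send_rows --deltas '[{"dp": [-0.177, 0.849, 0], "rotation": [0, 0, 0]}, {"dp": [-0.177, 0.849, 0], "rotation": [0, 0, 0]}, {"dp": [-0.177, 0.849, 0], "rotation": [0, 0, 0]}, {"dp": [-0.177, 0.849, 0], "rotation": [0, 0, 0]}]'

```text
clock: 27.8
position: [0.4953, -0.1654, 0.1389]
ee_rot: [-0.003, -0.091, 0.996, 0.003]
contact_force: [-0.5, 0.0, -1.7]
width: 0.0117
```

Emit:
send_rows --deltas '[{"dp": [-0.177, 0.849, 0], "rotation": [0, 0, 0]}, {"dp": [-0.177, 0.849, 0], "rotation": [0, 0, 0]}, {"dp": [-0.177, 0.849, 0], "rotation": [0, 0, 0]}, {"dp": [-0.177, 0.849, 0], "rotation": [0, 0, 0]}]'

```text
clock: 28.13
position: [0.4749, -0.065, 0.1395]
ee_rot: [-0.002, -0.091, 0.996, 0.002]
contact_force: [0.2, 0.7, -0.5]
width: 0.0115
```

Emit:
send_rows --deltas '[{"dp": [-0.177, 0.849, 0], "rotation": [0, 0, 0]}, {"dp": [-0.177, 0.849, 0], "rotation": [0, 0, 0]}, {"dp": [-0.177, 0.849, 0], "rotation": [0, 0, 0]}, {"dp": [-0.177, 0.849, 0], "rotation": [0, 0, 0]}]'

```text
clock: 28.47
position: [0.4549, 0.0358, 0.14]
ee_rot: [-0.001, -0.091, 0.996, 0.001]
contact_force: [0.6, -0.9, -1.3]
width: 0.0118
```

Emit:
send_rows --deltas '[{"dp": [-0.177, 0.849, 0], "rotation": [0, 0, 0]}, {"dp": [-0.177, 0.849, 0], "rotation": [0, 0, 0]}, {"dp": [-0.177, 0.849, 0], "rotation": [0, 0, 0]}, {"dp": [-0.177, 0.849, 0], "rotation": [0, 0, 0]}]'

```text
clock: 28.8
position: [0.435, 0.1373, 0.1403]
ee_rot: [-0.001, -0.091, 0.996, 0.0]
contact_force: [-1.4, 0.4, -2.3]
width: 0.0114
```

Emit:
send_rows --deltas '[{"dp": [-0.177, 0.849, 0], "rotation": [0, 0, 0]}, {"dp": [-0.177, 0.849, 0], "rotation": [0, 0, 0]}, {"dp": [-0.177, 0.849, -0.1], "rotation": [0, 0, 0]}, {"dp": [-0.177, 0.849, -0.3], "rotation": [0, 0, 0]}, {"dp": [-0.177, 0.849, -0.4], "rotation": [0, 0, 0]}, {"dp": [-0.177, 0.849, -0.4], "rotation": [0, 0, 0]}, {"dp": [-0.177, 0.849, -0.4], "rotation": [0, 0, 0]}, {"dp": [-0.177, 0.849, -0.4], "rotation": [0, 0, 0]}]'

```text
clock: 29.47
position: [0.4153, 0.2366, 0.0934]
ee_rot: [0.001, -0.089, 0.996, -0.0]
contact_force: [0.6, 0.5, -1.9]
width: 0.0117
```

```bash
python3 -c "
from h import *
rel()"; ls -t pics|head -1
```

```text
tcp [415.3 236.6  93.4] yaw -169.8 width 11.7 F [ 0.6  0.5 -1.9]
plate n 645 x [-47.3  41.1] y [-29.1  34.5] z [15.6 26.4 32.6]
[array([-2.8,  1.2]), array([89.8, 68.9]), np.float64(0.5)]
522
[-47.4 -47.  -46.9 -45.9  40.2  41.1  41.4  41.8]
[-30.9 -29.7 -29.1 -27.3  33.5  34.   34.5  36. ]
rel2946.png
```

Emit:
send_rows --deltas '[{"dp": [-0.007, 0, -0.1], "rotation": [0, 0, 0]}, {"dp": [-0.007, 0, -0.2], "rotation": [0, 0, 0]}, {"dp": [-0.007, 0, -0.24], "rotation": [0, 0, 0]}, {"dp": [-0.007, 0, -0.26], "rotation": [0, 0, 0]}, {"dp": [-0.007, 0, -0.26], "rotation": [0, 0, 0]}]' --grip_force 110

```text
clock: 29.93
position: [0.414, 0.2373, 0.0625]
ee_rot: [0.001, -0.089, 0.996, 0.0]
contact_force: [0.8, -0.3, 0.2]
width: 0.0113
```

Emit:
send_rows --deltas '[{"dp": [0, 0, -0.02], "rotation": [0, 0, 0]}, {"dp": [0, 0, -0.04], "rotation": [0, 0, 0]}, {"dp": [0, 0, -0.04], "rotation": [0, 0, 0]}]'

```text
clock: 30.18
position: [0.4134, 0.2375, 0.0572]
ee_rot: [0.001, -0.09, 0.996, 0.0]
contact_force: [1.4, -0.2, -1.4]
width: 0.0118
```

Emit:
send_rows --deltas '[{"dp": [0, 0, -0.03], "rotation": [0, 0, 0]}, {"dp": [0, 0, -0.04], "rotation": [0, 0, 0]}, {"dp": [0, 0, -0.04], "rotation": [0, 0, 0]}]'

```text
clock: 30.43
position: [0.4136, 0.2367, 0.0523]
ee_rot: [0.001, -0.09, 0.996, -0.001]
contact_force: [3.7, -3.8, 0.4]
width: 0.0115
```

Emit:
send_rows --deltas '[{"dp": [0, 0, -0.02], "rotation": [0, 0, 0]}, {"dp": [0, 0, -0.035], "rotation": [0, 0, 0]}, {"dp": [0, 0, -0.035], "rotation": [0, 0, 0]}]'

```text
clock: 30.68
position: [0.4137, 0.2364, 0.0492]
ee_rot: [0.001, -0.09, 0.996, -0.001]
contact_force: [1.1, -6.0, 11.7]
width: 0.011
```

Emit:
send_rows --deltas '[{"dp": [0, 0, -0.015], "rotation": [0, 0, 0]}, {"dp": [0, 0, -0.015], "rotation": [0, 0, 0]}, {"dp": [0, 0, -0.015], "rotation": [0, 0, 0]}]'

```text
clock: 30.93
position: [0.4136, 0.2364, 0.0492]
ee_rot: [0.001, -0.09, 0.996, -0.001]
contact_force: [-3.0, -7.4, 27.8]
width: 0.0112
```

Emit:
send_rows --deltas '[{"dp": [0, 0, 0.035], "rotation": [0, 0, 0]}, {"dp": [0, 0, 0.035], "rotation": [0, 0, 0]}, {"dp": [0, 0, 0.035], "rotation": [0, 0, 0]}, {"dp": [0, 0, 0.035], "rotation": [0, 0, 0]}, {"dp": [0, 0, 0.035], "rotation": [0, 0, 0]}]' --fingers 0.2

```text
clock: 31.35
position: [0.4123, 0.2373, 0.0499]
ee_rot: [-0.001, -0.089, 0.996, -0.0]
contact_force: [0.1, 0.5, 0.7]
width: 0.0342
```

Emit:
send_rows --deltas '[{"dp": [0, 0, 0.3], "rotation": [0, 0, 0]}, {"dp": [0, 0, 0.6], "rotation": [0, 0, 0]}, {"dp": [0, -0.3, 0.9], "rotation": [0, 0, 0]}, {"dp": [0, -0.9, 0.9], "rotation": [0, 0, -0.4]}, {"dp": [0, -1, 0.9], "rotation": [0, 0, -0.8]}, {"dp": [0, -1, 0.9], "rotation": [0, 0, -1]}, {"dp": [0, -1, 0.9], "rotation": [0, 0, -1]}, {"dp": [0, -1, 0.9], "rotation": [0, 0, -1]}]'

```text
clock: 32.02
position: [0.4127, 0.1165, 0.1583]
ee_rot: [-0.0, 0.162, 0.987, 0.0]
contact_force: [-0.4, 0.6, -0.2]
width: 0.0342
```

```bash
python3 - <<'E'
from h import *
chk('sD')
p=snap('top','tD'); q=snap('side')
for x in(p,q):
    w=world(x);z=w[...,2]; box=(w[...,0]>.5)&(w[...,0]<.85)&(w[...,1]>-.19)&(w[...,1]<.15)
    m=((z>.022)&(z<.08)&box).astype(np.uint8)
    n,l,s,c=cv2.connectedComponentsWithStats(m); i=1+np.argmax(s[1:,4]); P=w[l==i]*1000; P=P[(P[:,2]>26)&(P[:,2]<34)]
    print('console',[np.round(a,1) for a in cv2.minAreaRect(P[:,:2].astype(np.float32))])
    P=w[(z>.064)&(z<.08)&box]*1000; print('bar',len(P),[np.round(a,1) for a in cv2.minAreaRect(P[:,:2].astype(np.float32))],np.median(P[:,2]))
a=cv2.imread('pics/tD.png');cv2.imwrite('pics/tDz.png',cv2.resize(a[125:195,270:360],None,fx=8,fy=8,interpolation=cv2.INTER_CUBIC))
E
```

```text
bed [543. 262.] 50.8 ((543.6859741210938, 260.8854675292969), (54.1346435546875, 15.625614166259766), 10.427703857421875)
bed [417. 239.] 51.0 ((416.50653076171875, 237.74032592773438), (54.957000732421875, 17.6053466796875), 10.220171928405762)
bed [528. 348.] 51.2 ((527.7786254882812, 348.00213623046875), (55.036651611328125, 14.646255493164062), 9.91501522064209)
bed [402. 325.] 51.1 ((401.2791442871094, 323.87939453125), (54.00699996948242, 15.340237617492676), 12.546563148498535)
bed [536. 259.] 50.1 ((536.4164428710938, 259.0958557128906), (54.35689926147461, 14.809331893920898), 11.412859916687012)
bed [521. 344.] 49.7 ((521.4383544921875, 344.3882751464844), (54.096500396728516, 14.4611177444458), 10.099886894226074)
bench [ 438. -266.] ((437.8548889160156, -266.7452697753906), (14.13165283203125, 32.690284729003906), 17.908418655395508)
bench [ 410. -402.] ((409.6850280761719, -402.46807861328125), (34.094085693359375, 14.563321113586426), 19.740970611572266)
clock 32.1167
position [0.4127 0.1174 0.1582]
ee_rot [-4.000e-04  1.583e-01  9.874e-01  1.000e-04]
contact_force [-0.5946  0.3852  0.9535]
width 0.0338
yaw 161.78133240216508
console [array([672.7,  -8.5]), array([149.6, 189.5]), np.float64(4.1)]
bar 105 [array([675.3, -36.4]), array([60.9, 14.7]), np.float64(72.1)] 71.56139946335138
console [array([679.4,  -6.4]), array([150.7, 195.1]), np.float64(3.9)]
bar 96 [array([681.2, -36.4]), array([69.1, 15.2]), np.float64(72.3)] 72.2706156817112
```

View pics/sDz.png

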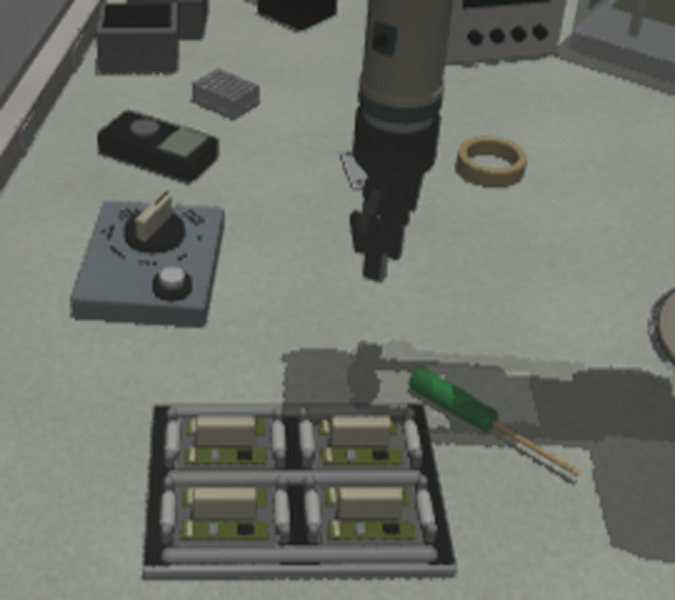

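View pics/tDz.png

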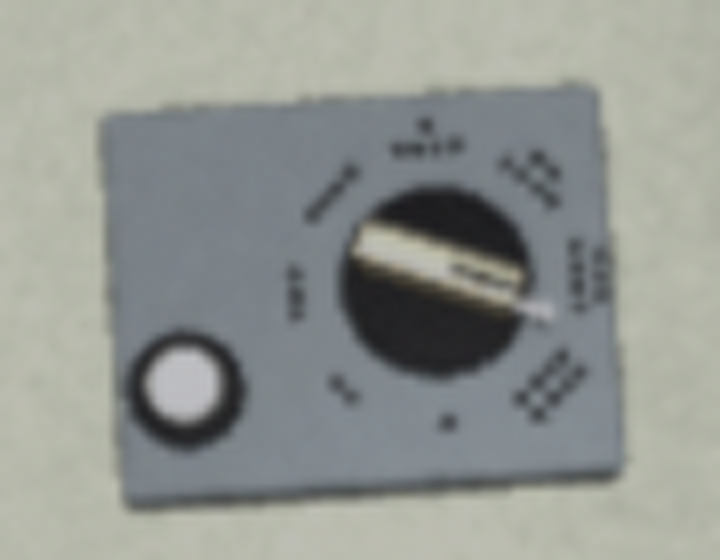

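Emit:
send_rows --deltas '[{"dp": [0.74, -0.425, 0], "rotation": [0, 0, -0.8]}, {"dp": [0.74, -0.425, 0], "rotation": [0, 0, -0.8]}, {"dp": [0.74, -0.425, 0], "rotation": [0, 0, -0.8]}, {"dp": [0.74, -0.425, 0], "rotation": [0, 0, -0.8]}, {"dp": [0.74, -0.425, 0], "rotation": [0, 0, -0.8]}]'

```text
clock: 32.63
position: [0.5028, 0.0664, 0.1579]
ee_rot: [-0.0, 0.352, 0.936, -0.0]
contact_force: [-1.0, 1.3, 0.3]
width: 0.0339
```

Emit:
send_rows --deltas '[{"dp": [0.74, -0.425, 0], "rotation": [0, 0, -0.8]}, {"dp": [0.74, -0.425, 0], "rotation": [0, 0, -0.8]}, {"dp": [0.74, -0.425, 0], "rotation": [0, 0, -0.8]}, {"dp": [0.74, -0.425, 0], "rotation": [0, 0, -0.8]}, {"dp": [0.74, -0.425, 0], "rotation": [0, 0, -0.8]}]'

```text
clock: 33.05
position: [0.5907, 0.0157, 0.1578]
ee_rot: [-0.001, 0.531, 0.848, -0.0]
contact_force: [-0.4, 0.6, -0.3]
width: 0.0339
```

Emit:
send_rows --deltas '[{"dp": [0.73, -0.425, 0], "rotation": [0, 0, -0.8]}, {"dp": [0.73, -0.425, 0], "rotation": [0, 0, -0.8]}, {"dp": [0.73, -0.425, 0], "rotation": [0, 0, -0.8]}, {"dp": [0.73, -0.425, 0], "rotation": [0, 0, -0.8]}, {"dp": [0.73, -0.425, 0], "rotation": [0, 0, -0.8]}]'

```text
clock: 33.47
position: [0.6777, -0.0349, 0.1577]
ee_rot: [-0.001, 0.688, 0.725, -0.0]
contact_force: [-0.2, 0.2, -0.2]
width: 0.0343
```

Emit:
send_rows --deltas '[{"dp": [0, 0, -0.1], "rotation": [0, 0, -0.72]}, {"dp": [0, 0, -0.25], "rotation": [0, 0, -0.72]}, {"dp": [0, 0, -0.25], "rotation": [0, 0, -0.72]}, {"dp": [0, 0, -0.25], "rotation": [0, 0, -0.72]}, {"dp": [0, 0, -0.25], "rotation": [0, 0, -0.72]}, {"dp": [0, 0, -0.25], "rotation": [0, 0, -0.72]}]'

```text
clock: 33.97
position: [0.6779, -0.0348, 0.1293]
ee_rot: [0.0, 0.806, 0.591, 0.0]
contact_force: [-0.2, -0.2, -0.2]
width: 0.0342
```

```bash
python3 - <<'E'
from h import *
p,L,s=held('tu1'); print(np.degrees(s['qpos']).round(1))
w=world(p);z=w[...,2]; box=(w[...,0]>.5)&(w[...,0]<.85)&(w[...,1]>-.19)&(w[...,1]<.15)
P=w[(z>.064)&(z<.076)&box]*1000; print('bar',len(P),[np.round(a,1) for a in cv2.minAreaRect(P[:,:2].astype(np.float32))])
E
```

```text
tcp [677.9 -34.8 129.3] yaw 72.49 width 34.2 F [-0.2 -0.2 -0.2]
plate n 7 x [-8.8  9.6] y [-22.5  19.9] z [13.1 13.6 15.1]
[array([ 2.2, -2. ]), array([16.3, 43. ]), np.float64(8.5)]
[-8.8 29.1 82.7  0.  68.2  8.7]
bar 94 [array([681.1, -35.8]), array([66.3, 15.5]), np.float64(70.0)]
```

View pics/tu1.png

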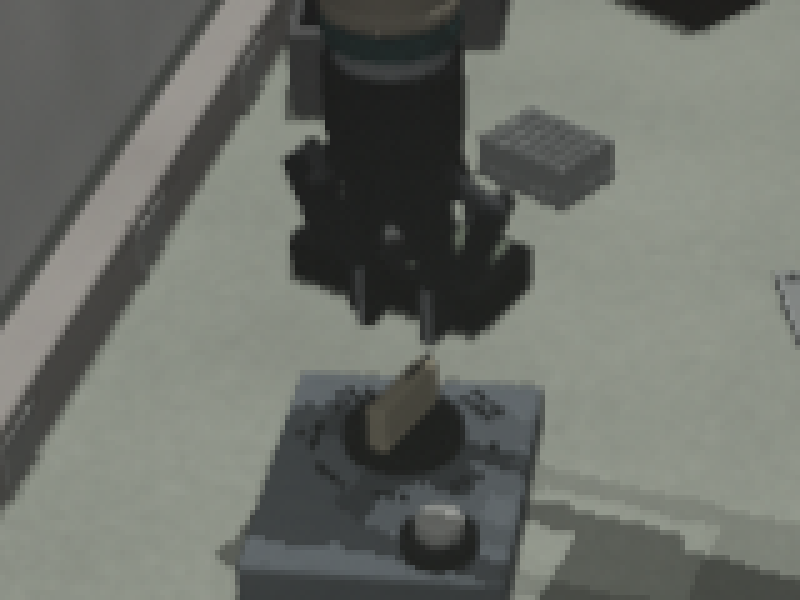

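Emit:
send_rows --deltas '[{"dp": [0, 0, -0.2], "rotation": [0, 0, 0]}, {"dp": [0, 0, -0.4], "rotation": [0, 0, 0]}, {"dp": [0, 0, -0.52], "rotation": [0, 0, 0]}, {"dp": [0, 0, -0.52], "rotation": [0, 0, 0]}]'

```text
clock: 34.35
position: [0.6757, -0.0351, 0.0631]
ee_rot: [-0.002, 0.807, 0.59, -0.002]
contact_force: [-0.7, -0.4, -0.4]
width: 0.0346
```

Emit:
send_rows --deltas '[{"dp": [0, 0, 0], "rotation": [0, 0, 0]}, {"dp": [0, 0, 0], "rotation": [0, 0, 0]}, {"dp": [0, 0, 0], "rotation": [0, 0, 0]}, {"dp": [0, 0, 0], "rotation": [0, 0, 0]}, {"dp": [0, 0, 0], "rotation": [0, 0, 0]}]' --fingers 1 --grip_force 40

```text
clock: 34.77
position: [0.6806, -0.0362, 0.0673]
ee_rot: [0.002, 0.808, 0.59, 0.002]
contact_force: [5.1, -1.7, -5.9]
width: 0.0129
```

Emit:
send_rows --deltas '[{"dp": [0.02, -0.008, 0], "rotation": [0, 0, 0]}, {"dp": [0.02, -0.008, 0], "rotation": [0, 0, 0]}, {"dp": [0.02, -0.008, 0], "rotation": [0, 0, 0]}]'

```text
clock: 35.02
position: [0.6808, -0.0363, 0.0673]
ee_rot: [0.0, 0.808, 0.59, 0.001]
contact_force: [-0.5, -0.1, 0.6]
width: 0.0134
```

Emit:
send_rows --deltas '[{"dp": [0, 0, 0], "rotation": [0, 0, 0.2]}, {"dp": [0, 0, 0], "rotation": [0, 0, 0.4]}, {"dp": [0, 0, 0], "rotation": [0, 0, 0.6]}, {"dp": [0, 0, 0], "rotation": [0, 0, 0.8]}, {"dp": [0, 0, 0], "rotation": [0, 0, 0.95]}, {"dp": [0, 0, 0], "rotation": [0, 0, 0.95]}]'

```text
clock: 35.52
position: [0.6805, -0.0363, 0.0673]
ee_rot: [0.0, 0.646, 0.763, 0.0]
contact_force: [-2.0, 1.4, 2.8]
width: 0.0131
```

Emit:
send_rows --deltas '[{"dp": [0, 0, 0], "rotation": [0, 0, 0.2]}, {"dp": [0, 0, 0], "rotation": [0, 0, 0.4]}, {"dp": [0, 0, 0], "rotation": [0, 0, 0.6]}, {"dp": [0, 0, 0], "rotation": [0, 0, 0.8]}, {"dp": [0, 0, 0], "rotation": [0, 0, 0.95]}, {"dp": [0, 0, 0], "rotation": [0, 0, 0.95]}]'

```text
clock: 36.02
position: [0.6803, -0.0364, 0.0673]
ee_rot: [0.0, 0.449, 0.894, 0.0]
contact_force: [-3.0, 1.0, 4.4]
width: 0.0131
```

Emit:
send_rows --deltas '[{"dp": [0, 0, 0], "rotation": [0, 0, 0.2]}, {"dp": [0, 0, 0], "rotation": [0, 0, 0.4]}, {"dp": [0, 0, 0], "rotation": [0, 0, 0.6]}, {"dp": [0, 0, 0], "rotation": [0, 0, 0.8]}, {"dp": [0, 0, 0], "rotation": [0, 0, 0.95]}, {"dp": [0, 0, 0], "rotation": [0, 0, 0.95]}]'

```text
clock: 36.52
position: [0.6802, -0.0366, 0.0673]
ee_rot: [-0.0, 0.226, 0.974, -0.0]
contact_force: [-2.6, 0.5, 4.6]
width: 0.0134
```

Emit:
send_rows --deltas '[{"dp": [0, 0, 0], "rotation": [0, 0, 0.2]}, {"dp": [0, 0, 0], "rotation": [0, 0, 0.4]}, {"dp": [0, 0, 0], "rotation": [0, 0, 0.6]}, {"dp": [0, 0, 0], "rotation": [0, 0, 0.8]}, {"dp": [0, 0, 0], "rotation": [0, 0, 0.95]}, {"dp": [0, 0, 0], "rotation": [0, 0, 0.95]}]'

```text
clock: 37.02
position: [0.6801, -0.0369, 0.0673]
ee_rot: [-0.0, -0.009, 1.0, -0.0]
contact_force: [-2.5, 0.6, 5.1]
width: 0.0133
```

```bash
python3 - <<'E'
from h import *
p,L,s=held('tu2'); print(np.degrees(s['qpos']).round(1), np.array(s['moment']).round(2))
E
```

```text
tcp [680.1 -36.9  67.3] yaw -178.93 width 13.3 F [-2.5  0.6  5.1]
cream n 1 x [28.2 28.2 28.2] y [4.5 4.5 4.5] z [-5.7 -5.7 -5.7]
plate n 1058 x [-72.9  72.5] y [-58.3  58.4] z [17.8 34.5 38.6]
[array([-0.2, -0.2]), array([119.7, 149.5]), np.float64(89.9)]
[  -8.9   32.4   86.3   -0.    61.2 -100. ] [0.01 0.47 0.14]
```

View pics/tu2.png

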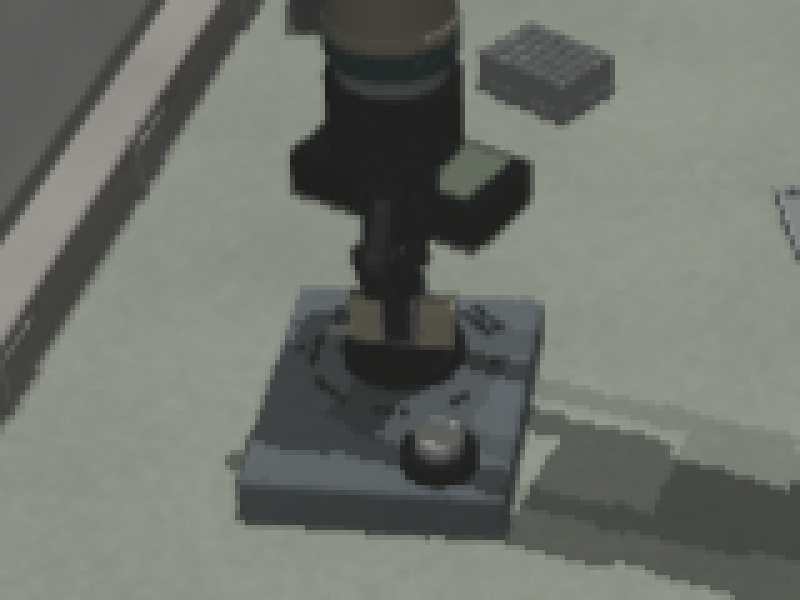

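Emit:
send_rows --deltas '[{"dp": [0, 0, 0], "rotation": [0, 0, 0.2]}, {"dp": [0, 0, 0], "rotation": [0, 0, 0.4]}, {"dp": [0, 0, 0], "rotation": [0, 0, 0.6]}, {"dp": [0, 0, 0], "rotation": [0, 0, 0.8]}, {"dp": [0, 0, 0], "rotation": [0, 0, 0.9]}, {"dp": [0, 0, 0], "rotation": [0, 0, 0.9]}]'

```text
clock: 37.57
position: [0.6802, -0.0371, 0.0673]
ee_rot: [-0.0, -0.232, 0.973, -0.0]
contact_force: [-2.5, 0.3, 5.2]
width: 0.0136
```

Emit:
send_rows --deltas '[{"dp": [0, 0, 0], "rotation": [0, 0, 0.2]}, {"dp": [0, 0, 0], "rotation": [0, 0, 0.4]}, {"dp": [0, 0, 0], "rotation": [0, 0, 0.6]}, {"dp": [0, 0, 0], "rotation": [0, 0, 0.72]}, {"dp": [0, 0, 0], "rotation": [0, 0, 0.72]}, {"dp": [0, 0, 0], "rotation": [0, 0, 0.72]}]'

```text
clock: 38.07
position: [0.6804, -0.0372, 0.0673]
ee_rot: [-0.0, -0.401, 0.916, -0.001]
contact_force: [-2.5, -0.6, 5.2]
width: 0.0132
```

Emit:
send_rows --deltas '[{"dp": [0, 0, 0], "rotation": [0, 0, 0]}, {"dp": [0, 0, 0], "rotation": [0, 0, 0]}, {"dp": [0, 0, 0], "rotation": [0, 0, 0]}, {"dp": [0, 0, 0], "rotation": [0, 0, 0]}, {"dp": [0, 0, 0], "rotation": [0, 0, 0]}]' --fingers 0.2

```text
clock: 38.48
position: [0.6806, -0.0366, 0.0659]
ee_rot: [-0.0, -0.402, 0.915, 0.0]
contact_force: [-0.3, -0.4, -0.0]
width: 0.034
```

Emit:
send_rows --deltas '[{"dp": [0, 0, 0.2], "rotation": [0, 0, 0]}, {"dp": [0, 0, 0.5], "rotation": [0, 0, 0]}, {"dp": [0, 0, 0.8], "rotation": [0, 0, 0]}, {"dp": [-0.5, 0, 0.8], "rotation": [0, 0, -0.5]}, {"dp": [-1, 0, 0.8], "rotation": [0, 0, -1]}, {"dp": [-1, 0, 0.8], "rotation": [0, 0, -1]}, {"dp": [-1, 0, 0.8], "rotation": [0, 0, -1]}, {"dp": [-1, 0, 0.8], "rotation": [0, 0, -1]}]'

```text
clock: 39.15
position: [0.5579, -0.0363, 0.1623]
ee_rot: [-0.001, -0.162, 0.987, 0.0]
contact_force: [1.4, -0.9, 1.2]
width: 0.0342
```

```bash
python3 - <<'E'
from h import *
s=st(); print(np.degrees(s['qpos']).round(1))
p=snap('top','te'); q=snap('side','se')
for x in(p,q):
    w=world(x);z=w[...,2]; box=(w[...,0]>.5)&(w[...,0]<.85)&(w[...,1]>-.19)&(w[...,1]<.15)
    P=w[(z>.064)&(z<.08)&box]*1000; print('bar',len(P),[np.round(a,1) for a in cv2.minAreaRect(P[:,:2].astype(np.float32))] if len(P) else 0)
a=cv2.imread('pics/te.png');cv2.imwrite('pics/tez.png',cv2.resize(a[125:195,270:360],None,fx=8,fy=8,interpolation=cv2.INTER_CUBIC))
a=cv2.imread('pics/se.png');cv2.imwrite('pics/sez.png',cv2.resize(a[160:260,240:370],None,fx=6,fy=6,interpolation=cv2.INTER_CUBIC))
E
```

```text
clock 39.15
position [ 0.5579 -0.0363  0.1623]
ee_rot [-6.000e-04 -1.624e-01  9.867e-01  2.000e-04]
contact_force [ 1.359  -0.8749  1.1893]
width 0.0342
[ -10.9   18.1   96.1    0.    65.9 -119.5]
bar 3 [array([696.6, -18.8]), array([6.5, 1.2]), np.float64(63.8)]
bar 103 [array([680.6, -35.8]), array([66.2, 17.6]), np.float64(49.5)]
```

View pics/tez.png

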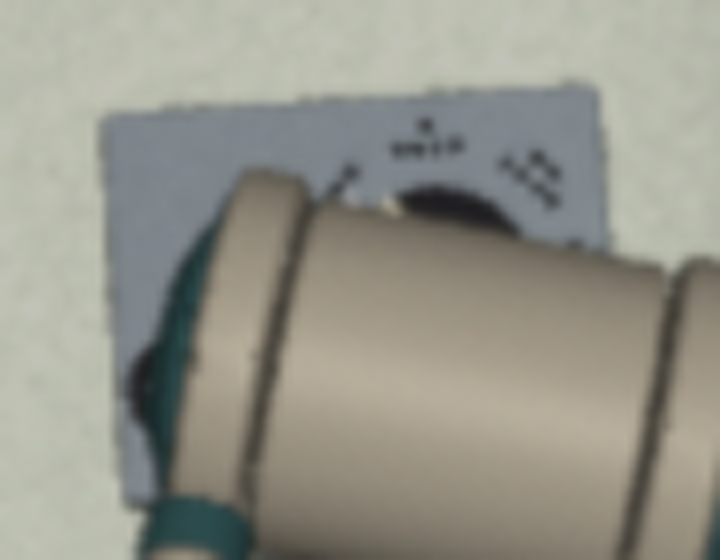

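View pics/sez.png

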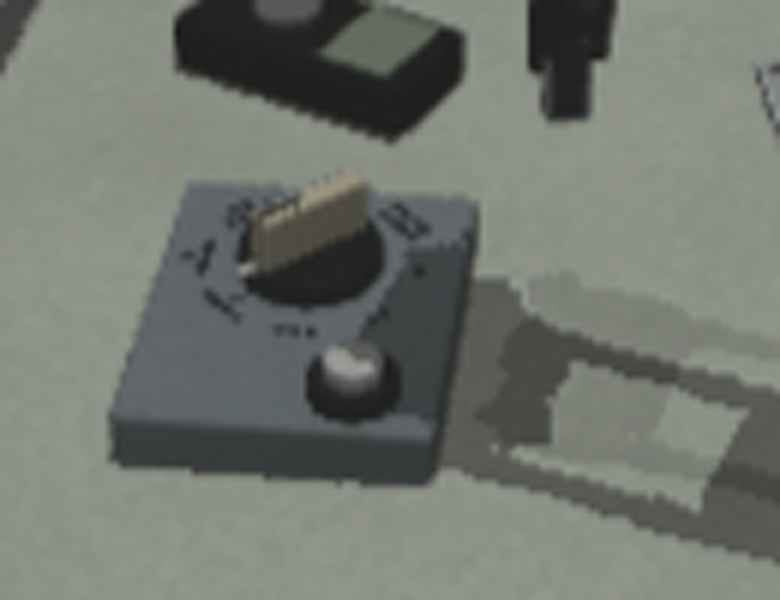

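Emit:
send_rows --deltas '[{"dp": [0.657, 0.777, 0], "rotation": [0, 0, 0]}, {"dp": [0.657, 0.777, 0], "rotation": [0, 0, 0]}, {"dp": [0.657, 0.777, 0], "rotation": [0, 0, 0]}, {"dp": [0.657, 0.777, -0.2], "rotation": [0, 0, 0]}, {"dp": [0.657, 0.777, -0.5], "rotation": [0, 0, 0]}, {"dp": [0.657, 0.777, -0.5], "rotation": [0, 0, 0]}, {"dp": [0.657, 0.777, -0.5], "rotation": [0, 0, 0]}, {"dp": [0.657, 0.777, -0.5], "rotation": [0, 0, 0]}]' --fingers 1

```text
clock: 39.92
position: [0.6408, 0.0564, 0.1029]
ee_rot: [0.001, -0.164, 0.986, -0.0]
contact_force: [0.1, 0.2, -0.4]
width: 0.0001
```

```bash
python3 - <<'E'
from h import *
p,L,s=held('bt1')
w=world(p);z=w[...,2]
P=w[(z>.033)&(z<.06)&(w[...,0]>.61)&(w[...,0]<.67)&(w[...,1]>.03)&(w[...,1]<.09)]*1000
print(np.histogram(P[:,2],bins=range(33,62,3)))
B=w[(z>.046)&(z<.06)&(w[...,0]>.61)&(w[...,0]<.67)&(w[...,1]>.03)&(w[...,1]<.09)]*1000
print(B.mean(0),np.median(B[:,2]),[np.round(a,1) for a in cv2.minAreaRect(B[:,:2].astype(np.float32))])
E
```

```text
tcp [640.8  56.4 102.9] yaw -161.1 width 0.1 F [ 0.1  0.2 -0.4]
plate n 5 x [-8.5  7.8] y [ 2.5 10.2] z [13.5 14.8 17.5]
[array([-0.9,  5.9]), array([ 5.1, 17. ]), np.float64(76.6)]
(array([45,  8, 24, 46, 23,  8, 26, 24,  0]), array([33, 36, 39, 42, 45, 48, 51, 54, 57, 60]))
[638.30105384  60.28549851  52.27972202] 53.33836177208133 [array([636.9,  57.6]), array([30. , 31.2]), np.float64(12.9)]
```

View pics/bt1.png

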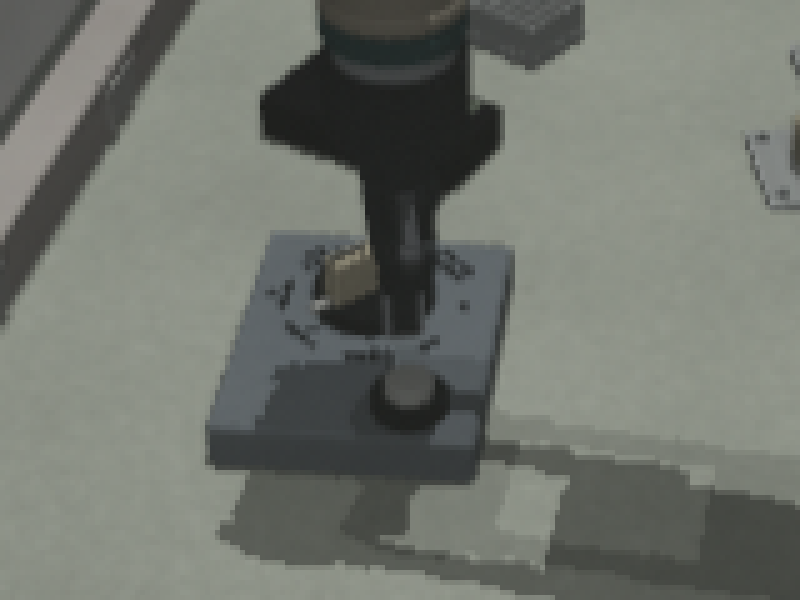

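Emit:
send_rows --deltas '[{"dp": [-0.03, 0.005, -0.1], "rotation": [0, 0, 0]}, {"dp": [-0.03, 0.005, -0.2], "rotation": [0, 0, 0]}, {"dp": [-0.03, 0.005, -0.22], "rotation": [0, 0, 0]}, {"dp": [-0.03, 0.005, -0.22], "rotation": [0, 0, 0]}]'

```text
clock: 40.3
position: [0.6363, 0.0568, 0.0768]
ee_rot: [0.001, -0.164, 0.987, -0.0]
contact_force: [-0.4, -0.1, -0.2]
width: -0.0002
```

Emit:
send_rows --deltas '[{"dp": [0, 0, -0.02], "rotation": [0, 0, 0]}, {"dp": [0, 0, -0.04], "rotation": [0, 0, 0]}, {"dp": [0, 0, -0.04], "rotation": [0, 0, 0]}]'

```text
clock: 40.55
position: [0.6361, 0.0571, 0.0714]
ee_rot: [0.0, -0.164, 0.986, -0.0]
contact_force: [-0.3, -0.7, -0.8]
width: 0.0001
```

Emit:
send_rows --deltas '[{"dp": [0, 0, -0.02], "rotation": [0, 0, 0]}, {"dp": [0, 0, -0.04], "rotation": [0, 0, 0]}, {"dp": [0, 0, -0.04], "rotation": [0, 0, 0]}]'

```text
clock: 40.8
position: [0.6363, 0.0572, 0.0664]
ee_rot: [0.001, -0.164, 0.986, -0.0]
contact_force: [0.2, -0.1, 4.1]
width: 0.0001
```

Emit:
send_rows --deltas '[{"dp": [0, 0, -0.02], "rotation": [0, 0, 0]}, {"dp": [0, 0, -0.03], "rotation": [0, 0, 0]}, {"dp": [0, 0, -0.03], "rotation": [0, 0, 0]}]'

```text
clock: 41.05
position: [0.6363, 0.0572, 0.0649]
ee_rot: [0.001, -0.164, 0.986, -0.0]
contact_force: [-3.5, 0.0, 14.0]
width: -0.0001
```

Emit:
send_rows --deltas '[{"dp": [0, 0, -0.02], "rotation": [0, 0, 0]}, {"dp": [0, 0, -0.02], "rotation": [0, 0, 0]}, {"dp": [0, 0, -0.02], "rotation": [0, 0, 0]}]'

```text
clock: 41.3
position: [0.6363, 0.0572, 0.0647]
ee_rot: [0.001, -0.164, 0.986, -0.0]
contact_force: [-5.6, -0.6, 24.2]
width: 0.0001
```

```bash
python3 -c "
from h import *
held('bt2')"
```

```text
tcp [636.3  57.2  64.7] yaw -161.12 width 0.1 F [-5.6 -0.6 24.2]
plate n 836 x [-73.8  47.3] y [-58.6  32.6] z [17.2 32.7 44.2]
[array([-14.2, -15.5]), array([122.9,  96.5]), np.float64(3.8)]
```

View pics/bt2.png

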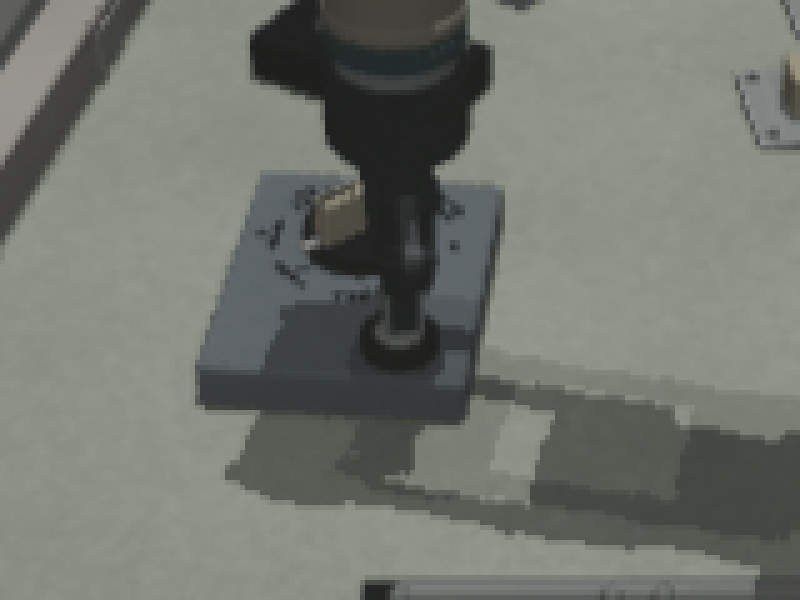

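The button is bottomed: it stops hard with 24 N on the wrist, TCP at 64.7 mm (first contact was about 71). I'll raise the arm, back it off and check everything.

Emit:
send_rows --deltas '[{"dp": [0, 0, 0.2], "rotation": [0, 0, 0]}, {"dp": [0, 0, 0.5], "rotation": [0, 0, 0]}, {"dp": [0, 0, 0.8], "rotation": [0, 0, 0]}, {"dp": [0, 0, 1], "rotation": [0, 0, 0]}, {"dp": [-1, -0.3, 1], "rotation": [0, 0, 0]}, {"dp": [-1, -0.3, 1], "rotation": [0, 0, 0]}, {"dp": [-1, -0.3, 1], "rotation": [0, 0, 0]}, {"dp": [-1, -0.3, 1], "rotation": [0, 0, 0]}]'

```text
clock: 42.02
position: [0.5048, 0.0208, 0.178]
ee_rot: [-0.007, -0.164, 0.987, 0.001]
contact_force: [-1.1, 0.6, -0.7]
width: -0.0001
```

Emit:
send_rows --deltas '[{"dp": [-1, -0.8, 0.3], "rotation": [0, 0, 0]}, {"dp": [-1, -0.8, 0.3], "rotation": [0, 0, 0]}, {"dp": [-1, -0.8, 0.3], "rotation": [0, 0, 0]}, {"dp": [-1, -0.8, 0.3], "rotation": [0, 0, 0]}, {"dp": [-1, -0.8, 0.3], "rotation": [0, 0, 0]}, {"dp": [-1, -0.8, 0.3], "rotation": [0, 0, 0]}]'

```text
clock: 42.52
position: [0.3953, -0.0754, 0.2165]
ee_rot: [0.001, -0.162, 0.987, -0.0]
contact_force: [0.2, 0.3, -0.1]
width: -0.0001
```

```bash
python3 - <<'E'
from h import *
chk('fin')
p=snap('top','fint')
for x in (p,snap('side')):
    w=world(x);z=w[...,2]
    box=(w[...,0]>.5)&(w[...,0]<.85)&(w[...,1]>-.19)&(w[...,1]<.15)
    P=w[(z>.064)&(z<.08)&box]*1000; print('bar',len(P),[np.round(a,1) for a in cv2.minAreaRect(P[:,:2].astype(np.float32))])
    B=w[(z>.046)&(z<.06)&(w[...,0]>.61)&(w[...,0]<.67)&(w[...,1]>.03)&(w[...,1]<.09)]*1000;print('btn',len(B),np.median(B[:,2]) if len(B) else 0)
    # plate-top heights per bay: points within plate but off rib
    c,th=(np.array([466.5,288.]),np.radians(10.4)) if x is p else (np.array([472.7,292.2]),np.radians(10.1))
    R=np.array([[np.cos(th),-np.sin(th)],[np.sin(th),np.cos(th)]]); l=(w[...,:2]*1000-c)@R
    for bx in(-64,64):
        for by in(-43,43):
            for sx in(-1,1):
                m=(np.abs(l[...,0]-bx-sx*34)<5)&(np.abs(l[...,1]-by)<26); print((bx,by,sx),m.sum(),np.round(np.median(z[m])*1000,1),end=' ')
    print()
a=cv2.imread('pics/fint.png');cv2.imwrite('pics/fintz.png',cv2.resize(a[110:300,160:480],None,fx=2.5,fy=2.5,interpolation=cv2.INTER_CUBIC))
E
```

```text
bed [543. 262.] 51.3 ((543.799560546875, 260.7344665527344), (54.092411041259766, 15.914334297180176), 9.706931114196777)
bed [417. 239.] 51.2 ((416.291015625, 237.58218383789062), (55.050872802734375, 17.747276306152344), 9.168825149536133)
bed [527. 347.] 51.0 ((527.7266845703125, 347.34722900390625), (55.01904296875, 13.946595191955566), 11.64865493774414)
bed [402. 324.] 51.0 ((401.3787841796875, 323.9298095703125), (54.201416015625, 14.519820213317871), 11.321296691894531)
bench [ 421. -397.] ((421.2798156738281, -396.33319091796875), (21.237136840820312, 15.193658828735352), 3.905334949493408)
bench [ 445. -262.] ((445.3273010253906, -264.31988525390625), (13.760284423828125, 39.89358139038086), 19.21283721923828)
bed [537. 259.] 50.3 ((536.376220703125, 259.365966796875), (53.76360321044922, 14.115056991577148), 9.392173767089844)
bed [522. 344.] 49.5 ((521.4615478515625, 344.9151611328125), (54.465599060058594, 14.698670387268066), 10.323582649230957)
bed [411. 237.] 50.2 ((410.9316101074219, 236.8580322265625), (55.11941146850586, 14.2061767578125), 11.298014640808105)
bed [
[... 493 characters left out ...]
7
position [ 0.3965 -0.0746  0.216 ]
ee_rot [ 5.000e-04 -1.637e-01  9.865e-01  2.000e-04]
contact_force [ 0.6222 -0.8175 -0.1853]
width 0.0
yaw 198.83790030973216
bar 107 [array([674.9, -36.5]), array([61.5, 14.3]), np.float64(50.3)]
btn 69 51.66642853672898
(-64, -43, -1) 61 21.6 (-64, -43, 1) 58 21.6 (-64, 43, -1) 61 21.8 (-64, 43, 1) 61 22.3 (64, -43, -1) 58 21.6 (64, -43, 1) 53 21.7 (64, 43, -1) 59 21.5 (64, 43, 1) 55 22.2 
bar 102 [array([680.4, -34.2]), array([60.9, 16. ]), np.float64(50.5)]
btn 76 52.961609257843946
(-64, -43, -1) 58 22.7 (-64, -43, 1) 69 22.7 (-64, 43, -1) 71 22.8 (-64, 43, 1) 89 23.1 (64, -43, -1) 72 22.7 (64, -43, 1) 70 23.5 (64, 43, -1) 80 23.0 (64, 43, 1) 88 23.4
```

View pics/fintz.png

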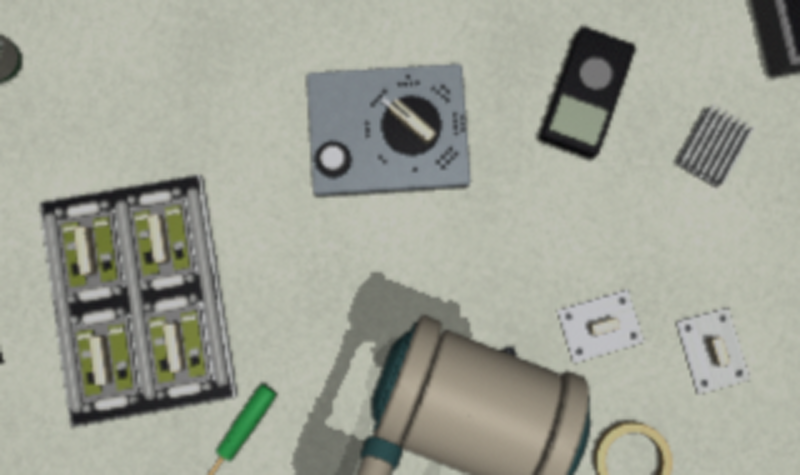

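View pics/finz.png

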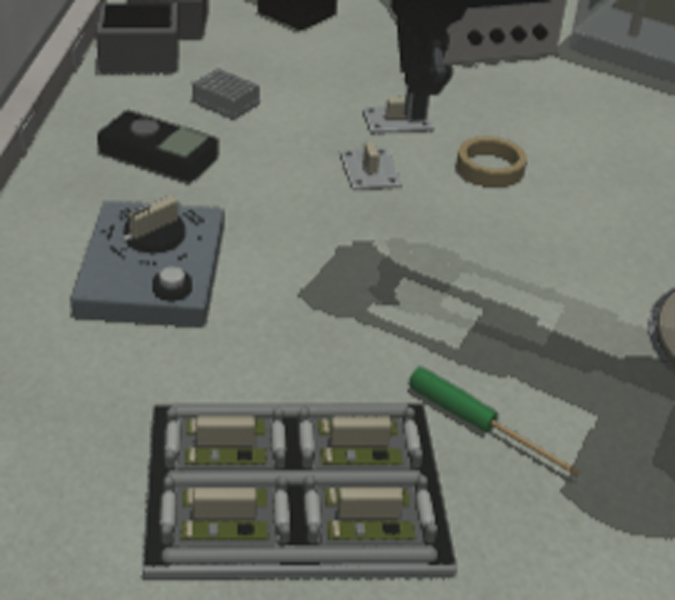

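The final views show all four carriers flat, with rib tops at 50–51 mm and both ends of each plate level. The pointer is at the 4-dot mark (top view, about (385,98)), the button is back up at 52 mm, and the blanks and other things haven't moved.

```bash
python3 -c "
from h import *
print(manip.sign_off())"
```

```text
the job is handed in; nothing more can be done
None
```

The job is done and handed in at about 43 s of the 200 s allowed.

- **Bays:** There were four carriers on the bench. Each is in its own bay, pressed past the rollers until it stopped hard on the seat. Neither blank was needed, so both stayed on the bench.
- **Selector:** I turned the turret from between 7 and 8 dots, where it stood at the start, to 4 dots.
- **Start button:** I pressed it last, to its stop, and let it come back.

**Last checks, from both cameras:**
- **Plates:** Rib tops stand at 49.5–51.3 mm, where 50 is expected. In each bay the two ends of the plate agree within 1 mm.
- **Turret:** The bar stands at 50.4°. The console's orientation puts the 4-dot position at about 49°.
- **Button:** Its top is back at about 52 mm.
- **Other things:** The blanks, heat sink, meter and screwdriver are where they were, and the robot touches nothing.

**Disagreements and high readings:**
- **Cameras:** They differed from each other by about 6 mm in x and 2–4 mm in y. I placed the plates by comparing plate and bay in the same camera view.
- **Seating force:** The wrist read up to 28 N when plates hit their seats, above the 6–20 N the rollers need.
- **Grip and plates:** I saw no slackening of the grip and no plate knocked aside.

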